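# Unstack the forming tools onto their parking pads

### The arm

A 7-joint arm with a two-finger parallel gripper is mounted at the origin on the work surface. World frame = base frame: x ahead of the robot, y to its left, z up, the work surface at z = 0. Lengths are in m, angles in degrees, forces in N, time in s.
With the tool pointing down it reaches from about 0.425 to 0.95 m from the base axis. Payload 4.7 kg.
Tool frame: the origin (TCP) lies midway between the tips of the shut fingers; the grasp point (between the pads) lies 19 mm behind it; z points along the fingers, y is the line along which they close (so a half turn about z gives the same grasp; the last joint's range is limited). The gripper opens to 85 mm and grips with 20 to 120 N. Pads are 22 mm wide; open, the fingers measure 114 mm over their backs; the gripper's body (76 mm by 85 mm) begins 54 mm behind the grasp point. The pads swing forward as they close: fully open they stand 13 mm farther back than shut.
Start: joints at [-72.13, 26.849, -2.785, 87.806, 1.381, 65.374, -4.715], TCP at [0.226, 0.636, 0.231] pointing down, gripper open.
Joint ranges: [-148.3, 148.3], [-19.14, 114.17], [-79.39, 73.82], [5.75, 140.21], [-59.74, 239.74], [12.07, 113.84], [-152.46, 152.46]. Speed limits (degrees/s): [147.25, 147.25, 180, 180, 180, 180, 180].

### API

Orientations are given as [roll, pitch, yaw] about the fixed x, y, z axes, in that order (R = Rz(yaw) Ry(pitch) Rx(roll)).
In Python, from plant import monitor, vision, env gives the robot as it stands.
- The arm moves only by the shell command python3 -m handwheel 'ROWS'. ROWS is JSON, a list of rows, each an object with "rotation": the turn, a rotation vector about the tool's x, y, z in rad, a list of three; "travel": the shift along the tool's x, y, z in mm, a list of three; "gripper": the closure, from 0 (fully open) to 1 (shut). In form: [{"rotation": [wx, wy, wz], "travel": [dx, dy, dz], "gripper": gripper}, ...]. A call has 1 to 20 rows; each row is the pose to reach, as a shift and turn from the pose commanded when the call began, along the tool's axes at that moment; what a row does not reach only later rows make up. A row lasts 1/10 s, in which the tool goes at most 50 mm and 8.59 degrees, less where a joint would pass 70% of its speed; a pose out of reach is approached as far as the arm can. A call with a gripper value outside its range is refused whole. The fingers move at their own pace and stop on an object; the grip force is fixed at half the most. Time passes only in rows, so rows that repeat a pose let the fingers close. It gives the time, the measured TCP pose, the force, the opening and the grip force at its end, in the units of the state.
- monitor.sense(): the state, without advancing time (a new reading comes with each control period).
- vision.grab_frame(name): name is "side" or "top" or "wrist"; returns (picture, depth): 480x640x3 uint8, red, green, blue; 480x640 float32, m along the optical axis (not along the pixel's ray), 0 where there is no reading.
- vision.calibration(name): a dict with "fx", "fy", "cx", "cy" (pixels), "k1" (the pictures are not rectified: a ray, as slopes to the right and down, at radius r is drawn at 1 + k1 r^2 times it, then the intrinsics apply), "cam_to_world" (4x4, takes a point from camera to world coordinates). Camera axes: x right, y up, looking along -z (the intrinsics and any distortion apply to the point x, -y, -z); pixel columns grow to the right and rows downward; lengths in m; the calibration is good to about 2 mm. A picture is of the moment at which its call begins: read the wrist's pose just before it. calibration takes no time and is no camera call; for the wrist camera it gives the pose at the moment of the call.
- env.job_done(): hands the job in; it is judged then, once.
The state is a dict: "clock": time; "q": joint angles; "joint_vel": joint speeds; "joint_efforts": joint torques, N m; "tcp_pos": TCP position; "eef_rot": TCP orientation; "wrist_force": force on the tool from outside, world axes, zero at the start; "moment": the same for the moment, N m; "gripper_width": finger opening in m; "finger_force": force on a finger pad.
Only numpy, scipy, OpenCV 4.12 (cv2) and the standard library are available. Lean on these libraries where they do the work, as an engineer would, in place of code of your own. Each camera call takes 0.05 s, during which the arm holds its last target. There are 200 camera calls.

### The job

The smith has left five steel forming tools in two stacks on the log slices. Take the stacks apart and park every tool upright on the rubber pad that has its own outline, centred on the pad and lined up with it, and leave all five standing there.

Things in the scene. Friction and masses are not known exactly. Their poses are not given: they have to be found in the camera images.
- square: Square steel block, dark, 62 x 62 mm, 28 mm high, about 0.8 kg, with a 16 mm square hole through its middle. Origin: centre of its underside. z up; x and y are normal to its sides. Starts at the bottom of one of the two stacks, on a fixed round log slice (120 mm wide, top 15 mm above the bench), turned at random.
- bar: Long dark steel bar, 100 x 38 mm, 28 mm high, about 0.8 kg, with a groove (8 mm wide and deep) across its top near each end. Origin: centre of its underside. z up, x along its length. Starts at the bottom of one of the two stacks, on a fixed round log slice (120 mm wide, top 15 mm above the bench), turned at random.
- disc: Round bright steel dishing form, 50 mm in diameter, 24 mm high, about 0.36 kg, with a shallow hollow drawn in its top. Origin: centre of its underside. z up. Starts the second piece of one of the two stacks, centred within 8 mm on the square block or grooved bar, turned at random.
- link: Small bright steel bar, 58 x 26 mm, 24 mm high, about 0.26 kg, with an 8 mm hole near each end. Origin: centre of its underside. z up, x along its length. Starts the second piece of one of the two stacks, centred within 8 mm on the square block or grooved bar, turned at random.
- punch: Small dark steel doming punch: an upright cylinder 30 mm in diameter, straight-sided for 30 mm, then domed, 42 mm high in all, about 0.2 kg. Origin: centre of its underside. z up. Starts the third, topmost piece of one of the stacks, dome up, on the disc or on the small bar.
- pad_square: Fixed plywood board 126 x 96 mm, 8 mm thick, with a square (76 x 76 mm) black rubber pad, 4 mm thick, bonded in its middle: the place of the square block. Origin: centre of the board's underside, on the bench; the pad's top is 12 mm above it. z up; x along the board's long side and the pad's sides along x and y.
- pad_bar: Fixed plywood board 126 x 96 mm, 8 mm thick, with a long (114 x 52 mm) black rubber pad, 4 mm thick, bonded in its middle: the place of the long grooved bar. Origin: centre of the board's underside, on the bench; the pad's top is 12 mm above it. z up; x along the board's long side, which is also the pad's length.
- pad_disc: Fixed plywood board 126 x 96 mm, 8 mm thick, with a large round (64 mm diameter) black rubber pad, 4 mm thick, bonded in its middle: the place of the disc. Origin: centre of the board's underside, on the bench; the pad's top is 12 mm above it. z up; x along the board's long side.
- pad_link: Fixed plywood board 126 x 96 mm, 8 mm thick, with a small oblong (72 x 40 mm) black rubber pad, 4 mm thick, bonded in its middle: the place of the small bar. Origin: centre of the board's underside, on the bench; the pad's top is 12 mm above it. z up; x along the board's long side, which is also the pad's length.
- pad_punch: Fixed plywood board 126 x 96 mm, 8 mm thick, with a small round (44 mm diameter) black rubber pad, 4 mm thick, bonded in its middle: the place of the doming punch. Origin: centre of the board's underside, on the bench; the pad's top is 12 mm above it. z up; x along the board's long side.
Mind the look-alikes: they are no part of the job. Leave any blue, green or pink look-alike of the square alone.

How it is judged:
By the outcome, as a careful person would: the job done as asked, in the order asked, and still so for the second after the job is handed in, with the robot touching nothing.
It also fails if it takes over 144 s, if anything falls off the work surface, if the arm or the gripper's body presses on something with over 40 N, if the wrist force passes 120 N, or if a joint passes its speed limit or range.

## Working session

There is one attempt and no reset: what is moved stays moved. The work goes in short steps, Python scripts to look and compute and a shell command to move; the robot and the scene stay as the last step left them, time stands still between calls to the robot, and variables do not carry over. Pictures are saved under pics/ and viewed, at most 16 in all, crops included, and the job is handed in when it is done.

```bash
ls; mkdir -p pics
python3 - <<'E'
from plant import monitor, vision
import cv2,numpy as np
s=monitor.sense();print(s['clock'],s['tcp_pos'],s['eef_rot'],s['gripper_width'])
for n in("side","top","wrist"):
    c=vision.calibration(n);p,d=vision.grab_frame(n)
    cv2.imwrite(f'pics/{n}0.png',p[:,:,::-1]);np.savez(f'{n}0.npz',p=p,d=d,**c)
    print(n,c)
E
```

```text
pics
0.0 [0.22539386 0.63565801 0.23027897] [-1.7989044e+02  3.3736241e-03  1.6047736e+02] 0.08537382419942378
side {'fx': 470.2044376355767, 'fy': 470.2044376355767, 'cx': 323.040204909632, 'cy': 241.20481992500268, 'k1': 0.012050379543872301, 'cam_to_world': array([[ 0.96756802,  0.16747511, -0.18911429,  0.38240287],
       [-0.25251731,  0.6615858 , -0.70607311, -0.63606395],
       [ 0.00686566,  0.73092839,  0.68241963,  0.7672933 ],
       [ 0.        ,  0.        ,  0.        ,  1.        ]])}
top {'fx': 601.5984829068163, 'fy': 601.5984829068163, 'cx': 311.08643389923424, 'cy': 239.3610464936048, 'k1': -0.027063975375592565, 'cam_to_world': array([[ 0.02829945,  0.99699982, -0.07204513,  0.48389109],
       [-0.99926623,  0.0300774 ,  0.02371402,  0.09161469],
       [ 0.02580981,  0.07132117,  0.99711942,  1.48710919],
       [ 0.        ,  0.        ,  0.        ,  1.        ]])}
wrist {'fx': 349.71822953855593, 'fy': 349.71822953855593, 'cx': 318.9527744287014, 'cy': 232.66669197927735, 'k1': -0.04313768930787007, 'cam_to_world': array([[ 0.33417494, -0.89470952, -0.29634775,  0.14901228],
       [ 0.94250939,  0.31663367,  0.10686049,  0.66299369],
       [-0.00177542, -0.31502063,  0.94908316,  0.37367228],
       [ 0.        ,  0.        ,  0.        ,  1.        ]])}
```

View pics/top0.png

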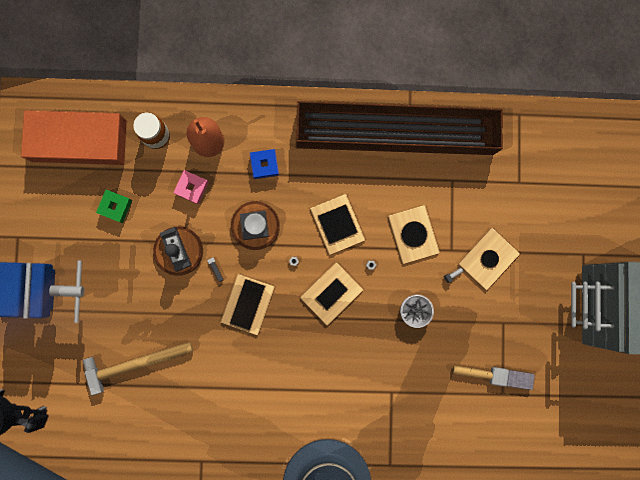

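View pics/side0.png

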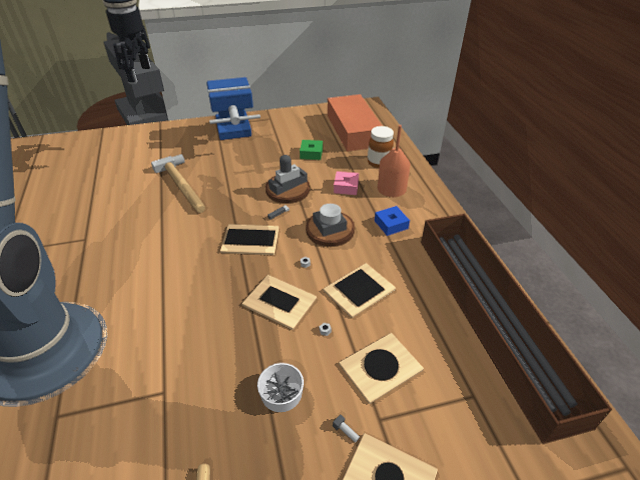

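The top view shows stack A at (177,250), which is the bar, link and punch. Stack B at (255,226) is the square and disc. The pads are at bar (248,305), link (332,294), square (336,224), disc (413,235) and punch (489,259).

The square's look-alikes are blue (263,163), green (114,206) and pink (190,186). The real one is the dark block under the disc at (255,226).

```bash
cat > h.py <<'E'
import numpy as np,cv2
from scipy.spatial.transform import Rotation as R
from plant import monitor,vision
def load(f):
    z=np.load(f);return {k:z[k] for k in z.files}
def grab(n):
    c=vision.calibration(n);p,d=vision.grab_frame(n);return dict(p=p,d=d,**c)
def cast(c,uv,z):
    """pixels -> world xy on plane height z"""
    K=np.array([[c['fx'],0,c['cx']],[0,c['fy'],c['cy']],[0,0,1.]],float)
    n=cv2.undistortPoints(np.float64(uv).reshape(-1,1,2),K,np.array([float(c['k1']),0,0,0]))[:,0]
    T=c['cam_to_world'];r=np.c_[n[:,0],-n[:,1],-np.ones(len(n))]@T[:3,:3].T
    o=T[:3,3];return (o+r*((z-o[2])/r[:,2])[:,None])[:,:2]
def proj(c,P):
    T=c['cam_to_world'];q=(np.float64(P).reshape(-1,3)-T[:3,3])@T[:3,:3]
    n=np.c_[q[:,0],-q[:,1]]/-q[:,2:];n*=1+c['k1']*(n**2).sum(1)[:,None]
    return n*[c['fx'],c['fy']]+[c['cx'],c['cy']]
def rect(c,mask,z):
    """largest contour of mask -> metric minAreaRect on plane z: centre, (long,short) mm, yaw of long side"""
    cs=cv2.findContours(mask.astype(np.uint8),cv2.RETR_EXTERNAL,cv2.CHAIN_APPROX_NONE)[0]
    k=max(cs,key=cv2.contourArea);w=cast(c,k[:,0],z)*1000
    m=cv2.moments(np.float32(w).reshape(-1,1,2))
    (x,y),(a,b),t=cv2.minAreaRect(np.float32(w))
    if a<b:a,b,t=b,a,t+90
    return np.round([x,y,a,b,(t+90)%180-90,m['m10']/m['m00'],m['m01']/m['m00']],1)
def go(x,y,z,yaw):
    """offset in tool axes from present pose to target (mm, deg), tool straight down"""
    s=monitor.sense();A=R.from_euler('xyz',s['eef_rot'],degrees=True)
    best=None
    for k in(yaw,yaw+180):
        v=(A.inv()*R.from_euler('xyz',[180,0,k],degrees=True)).as_rotvec()
        if best is None or np.linalg.norm(v)<np.linalg.norm(best):best=v
    t=A.inv().apply(np.array([x,y,z])-s['tcp_pos']*1000)
    print('rot',np.round(best,3),'travel',np.round(t,1))
E
python3 - <<'E'
from h import *
c=load('top0.npz');p=c['p'];hsv=cv2.cvtColor(p,cv2.COLOR_RGB2HSV)
dark=p.max(2)<45
for n,(u,v) in dict(square=(336,224),bar=(248,305),disc=(413,235),link=(332,294),punch=(489,259)).items():
    m=np.zeros_like(dark);m[v-32:v+32,u-32:u+32]=dark[v-32:v+32,u-32:u+32]
    m=cv2.morphologyEx(m.astype(np.uint8),cv2.MORPH_OPEN,np.ones((3,3)))
    print(n,rect(c,m,.012), c['d'][v,u])
cs=load('side0.npz')
a=cv2.resize(p[195:285,140:290],None,fx=5,fy=5,interpolation=cv2.INTER_CUBIC)
b=cv2.resize(cs['p'][145:250,255:405],None,fx=5,fy=5,interpolation=cv2.INTER_CUBIC)
cv2.imwrite('pics/crop1.png',a[:,:,::-1])
E
```

```text
square [630.6  -6.3  73.9  73.9 -66.  630.7  -6.7] 1.48421
bar [427.7 208.  112.1  49.8 -17.4 427.8 208. ] 1.4616956
disc [ 611.5 -197.6   59.9   59.6  -88.3  611.5 -197.1] 1.4867369
link [458.7   3.4  67.6  38.  -43.6 458.6   3.8] 1.468668
punch [ 557.5 -388.2   40.2   39.9  -89.5  556.8 -387.4] 1.4891655
```

View pics/crop1.png

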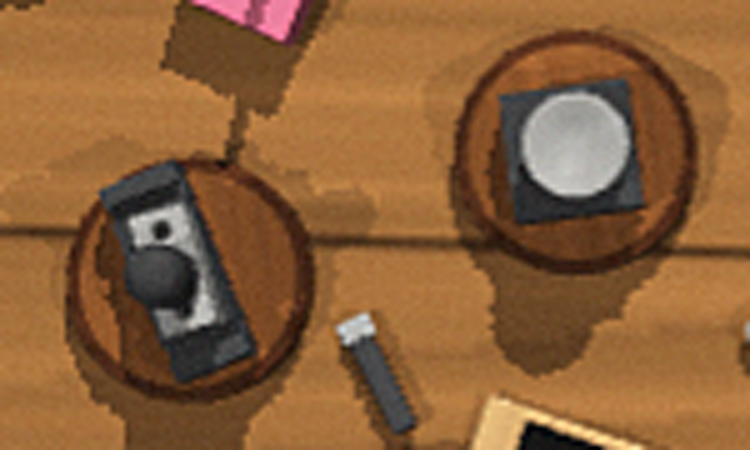

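The crop shows stack A with the punch at crop (160,275), full-frame (172,250), on a link lying along the bar. Stack B has the disc at crop (575,143) on the dark square, which has no colour and is the true one.

Run:
```python
from h import *
c=load('top0.npz')
f=lambda L,z:cast(c,np.array(L)/5+[140,195],z)*1000
print('punch',f([(160,275)],.1))
b=f([(105,195),(180,162),(253,350),(180,382)],.043);print('bar',b.mean(0));d=(b[2]+b[3]-b[0]-b[1])/2
yb=np.degrees(np.arctan2(d[1],d[0]));print(np.hypot(*d),yb)
print('disc',f([(575,143)],.067)); s=f([(502,96),(628,80),(643,207),(518,223)],.043);print('sq',s.mean(0));d=s[1]-s[0];print(np.hypot(*d),np.degrees(np.arctan2(d[1],d[0])))
x,y=f([(160,275)],.1)[0]
go(x,y,200,yb)
```

```text
punch [[549.95648752 377.66061236]]
bar [554.36008227 380.20913409]
97.06486055207746 -156.12926353760105
disc [[619.87664393 191.62363464]]
sq [618.08437164 194.24185923]
61.08699654174756 -80.92428186097472
rot [-0.001 -0.001 -0.757] travel [-392.1 -134.8   30.7]
```

```bash
python3 -m handwheel '[{"rotation":[0,0,-0.757],"travel":[-392,-135,15],"gripper":0},{"rotation":[0,0,-0.757],"travel":[-392,-135,15],"gripper":0},{"rotation":[0,0,-0.757],"travel":[-392,-135,15],"gripper":0},{"rotation":[0,0,-0.757],"travel":[-392,-135,15],"gripper":0},{"rotation":[0,0,-0.757],"travel":[-392,-135,15],"gripper":0},{"rotation":[0,0,-0.757],"travel":[-392,-135,15],"gripper":0},{"rotation":[0,0,-0.757],"travel":[-392,-135,15],"gripper":0},{"rotation":[0,0,-0.757],"travel":[-392,-135,15],"gripper":0},{"rotation":[0,0,-0.757],"travel":[-392,-135,15],"gripper":0},{"rotation":[0,0,-0.757],"travel":[-392,-135,15],"gripper":0},{"rotation":[0,0,-0.757],"travel":[-392,-135,15],"gripper":0},{"rotation":[0,0,-0.757],"travel":[-392,-135,15],"gripper":0}]'
python3 - <<'E'
from h import *
c=grab('wrist');np.savez('w1.npz',**c);cv2.imwrite('pics/w1.png',c['p'][:,:,::-1])
s=monitor.sense();print(s['tcp_pos'],s['eef_rot'],s['wrist_force'])
E
```

```text
clock: 1.35
tcp_pos: [0.5476, 0.3805, 0.2163]
eef_rot: [179.9, -0.0, -155.9]
wrist_force: [-0.2, 0.5, -0.6]
gripper_width: 0.0856
finger_force: 0.0
[0.54777567 0.38038183 0.21640206] [ 1.79919027e+02 -2.19120341e-02 -1.55911798e+02] [ 0.2675634   1.11641586 -0.03296021]
```

View pics/w1.png

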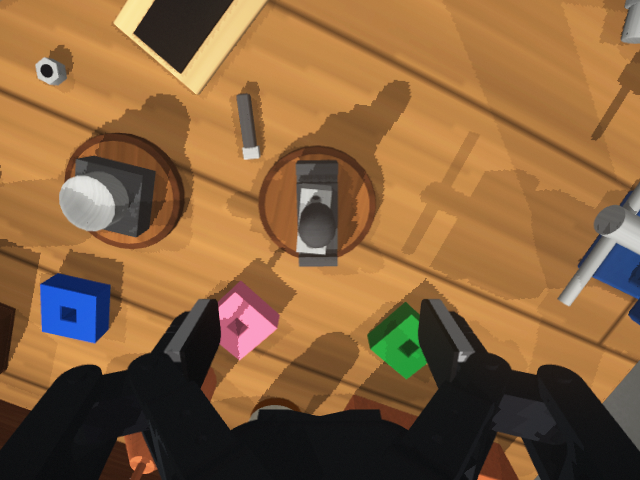

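Directly ahead, the wrist view shows stack A: the punch at (318,222), the link under it and the bar at about (318,212), upright in the image. Stack B is at the left, with the disc at (92,200).

```bash
cat >> h.py <<'E'
def cloud(c,u0,u1,v0,v1):
    """world points (mm) of a pixel window from the depth"""
    v,u=np.mgrid[v0:v1,u0:u1];d=c['d'][v0:v1,u0:u1];ok=d>0
    K=np.array([[c['fx'],0,c['cx']],[0,c['fy'],c['cy']],[0,0,1.]],float)
    n=cv2.undistortPoints(np.float64(np.c_[u[ok],v[ok]]).reshape(-1,1,2),K,np.array([float(c['k1']),0,0,0]))[:,0]
    q=np.c_[n[:,0],-n[:,1],-np.ones(len(n))]*d[ok][:,None]
    T=c['cam_to_world'];return 1000*(q@T[:3,:3].T+T[:3,3])
def prect(P,lo,hi):
    Q=P[(P[:,2]>lo)&(P[:,2]<hi)];(x,y),(a,b),t=cv2.minAreaRect(np.float32(Q[:,:2]))
    if a<b:a,b,t=b,a,t+90
    return np.round([x,y,a,b,(t+90)%180-90,np.median(Q[:,2]),len(Q)],1)
E
python3 - <<'E'
from h import *
from scipy.optimize import least_squares
for n,w in(('w1',(290,345,150,275)),('top0',(155,195,225,275))):
    c=load(n+'.npz');P=cloud(c,*w)
    print(n,'bar',prect(P,39,47),'link',prect(P,62,72),'punch',prect(P,98,115),'z99',np.percentile(P[:,2],99.5))
    D=P[P[:,2]>97]
    f=least_squares(lambda x:np.linalg.norm(D-[x[0],x[1],x[2]],axis=1)-15.4,[D[:,0].mean(),D[:,1].mean(),93],loss='soft_l1')
    print(f.x,np.sqrt(np.mean(f.fun**2)))
    E=None
c=load('w1.npz');P=cloud(c,45,165,140,245);print('disc',prect(P,64,72),'sq',prect(P,39,47))
c=load('top0.npz');P=cloud(c,230,285,200,250);print('disc',prect(P,64,72),'sq',prect(P,39,47))
E
```

```text
w1 bar [ 555.9  382.2  101.1   38.1   24.7   43.6 1553. ] link [554.3 379.9  58.5  29.9  18.7  67.6 765. ] punch [ 550.2  379.5   28.3   27.6  -66.9  106.5 1049. ] z99 109.44502431783499
[550.93186461 379.75778514  94.64296394] 0.6434470913337692
top0 bar [555.7 383.5 101.4  39.3  25.3  42.8 209. ] link [555.  379.1  58.9  26.8  19.9  66.8 139. ] punch [551.  380.1  27.2  25.7 -86.4 106.2 122. ] z99 110.26515460655213
[551.14355352 380.48361752  94.26633554] 2.1874624932575992
disc [ 619.8  191.4   50.5   49.3  -33.    66.9 1925. ] sq [ 619.6  195.4   64.    63.4  -80.    43.6 1924. ]
disc [619.2 191.5  47.6  47.5 -87.8  66.9 210. ] sq [619.5 195.6  62.2  62.    9.6  43.1 247. ]
```

```bash
python3 -c "
from h import *
go(551,380,69,20)"
```

```text
rot [ 0.001 -0.     0.071] travel [ -2.8  -1.9 147.4]
```

```bash
python3 -m handwheel '[{"rotation":[0,0,0.07],"travel":[-3,-2,45],"gripper":0},{"rotation":[0,0,0.07],"travel":[-3,-2,90],"gripper":0},{"rotation":[0,0,0.07],"travel":[-3,-2,130],"gripper":0},{"rotation":[0,0,0.07],"travel":[-3,-2,147],"gripper":0},{"rotation":[0,0,0.07],"travel":[-3,-2,147],"gripper":0},{"rotation":[0,0,0.07],"travel":[-3,-2,147],"gripper":1},{"rotation":[0,0,0.07],"travel":[-3,-2,147],"gripper":1},{"rotation":[0,0,0.07],"travel":[-3,-2,147],"gripper":1},{"rotation":[0,0,0.07],"travel":[-3,-2,147],"gripper":1},{"rotation":[0,0,0.07],"travel":[-3,-2,147],"gripper":1},{"rotation":[0,0,0.07],"travel":[-3,-2,147],"gripper":1},{"rotation":[0,0,0.07],"travel":[-3,-2,147],"gripper":1},{"rotation":[0,0,0.07],"travel":[-3,-2,130],"gripper":1},{"rotation":[0,0,0.07],"travel":[-3,-2,90],"gripper":1},{"rotation":[0,0,0.07],"travel":[-3,-2,50],"gripper":1},{"rotation":[0,0,0.07],"travel":[-3,-2,50],"gripper":1}]'
python3 - <<'E'
from h import *
c=load('w1.npz')
# check grip: side view crop later; refine pads from wrist when there
go(557.2,-387.8,166,20)
E
```

```text
clock: 3.0
tcp_pos: [0.5567, 0.3796, 0.174]
eef_rot: [179.8, 0.7, -160.2]
wrist_force: [1.2, 0.8, -1.2]
gripper_width: 0.0283
finger_force: 59.5
rot [ 0.004  0.012 -0.003] travel [ 259.7 -722.1    2.1]
```

Run:
```python
from h import *
c=grab('wrist');cv2.imwrite('pics/w2.png',c['p'][:,:,::-1]);np.savez('w2.npz',**c)
s=monitor.sense();print(s['tcp_pos'],s['eef_rot'],s['wrist_force'],s['gripper_width'],s['q'],s['joint_vel'])
go(557.2,-387.8,166,20)
```

```text
[0.55516144 0.37836905 0.17065624] [ 179.88241927    0.39881224 -160.1821759 ] [ 0.16751104 -0.89633636 -1.29665117] 0.02867513969044869 [-34.39360533  29.40209867  -4.99843058  92.12247722   2.90663589
  58.18598019  69.55198206] [-0.01001128  2.90764592  0.08859481  4.04501749 -0.03136237 -0.38163884
 -0.08729863]
rot [ 0.002  0.007 -0.003] travel [ 257.9 -721.5    1.4]
```

View pics/w2.png

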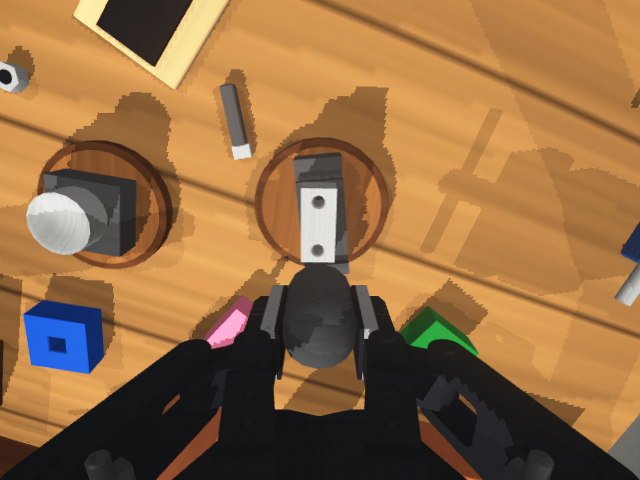

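The punch is held upright at about (320,315), and the link is left alone at (318,225) on the bar.

Run:
```python
from h import *
from scipy.optimize import least_squares
c=load('w2.npz')
P=cloud(c,285,355,268,330);T=c['cam_to_world']
D=P[P[:,2]>np.percentile(P[:,2],98)-9]
f=least_squares(lambda x:np.linalg.norm(D-x,axis=1)-15.4,D.mean(0)-[0,0,8],loss='soft_l1')
print('punch centre',f.x,'top',np.percentile(P[:,2],99.5),np.sqrt(np.mean(f.fun**2)))
# tcp at same moment: from tool-camera offset
s=load('w1.npz')['cam_to_world'];A=R.from_euler('xyz',[179.919,-.022,-155.912],degrees=True).as_matrix();t=np.array([547.776,380.382,216.402])
off=s[:3,:3].T@(t/1000-s[:3,3]);tc=(T[:3,:3]@off+T[:3,3])*1000;print('tcp',tc,'diff',f.x-tc)
P=cloud(c,280,360,145,275);print('link',prect(P,63,71),'bar',prect(P,39,47))
```

```text
punch centre [554.46069019 378.64812513 197.80775922] top 210.74804483064548 0.5731778114702846
tcp [556.84836953 379.46216739 174.07077852] diff [-2.38767934 -0.81404225 23.7369807 ]
link [ 554.7  378.1   58.    26.1   18.8   67.6 2425. ] bar [ 555.6  382.1  100.2   38.1   24.6   43.6 1984. ]
```

```bash
python3 -c "
from h import *
go(557.2,-387.8,165,140)"; python3 -m handwheel '[{"rotation":[0,0,0.1],"travel":[17,-48,0],"gripper":1},{"rotation":[0,0,0.2],"travel":[34,-95,0],"gripper":1},{"rotation":[0,0,0.3],"travel":[51,-143,0],"gripper":1},{"rotation":[0,0,0.4],"travel":[68,-190,0],"gripper":1},{"rotation":[0,0,0.5],"travel":[86,-238,0],"gripper":1},{"rotation":[0,0,0.6],"travel":[103,-285,0],"gripper":1},{"rotation":[0,0,0.7],"travel":[120,-333,0],"gripper":1},{"rotation":[0,0,0.8],"travel":[137,-380,0],"gripper":1},{"rotation":[0,0,0.9],"travel":[154,-428,0],"gripper":1},{"rotation":[0,0,1.0],"travel":[171,-476,0],"gripper":1},{"rotation":[0,0,1.05],"travel":[188,-523,0],"gripper":1},{"rotation":[0,0,1.05],"travel":[205,-571,0],"gripper":1},{"rotation":[0,0,1.05],"travel":[222,-618,0],"gripper":1},{"rotation":[0,0,1.05],"travel":[239,-666,0],"gripper":1},{"rotation":[0,0,1.05],"travel":[250,-700,0],"gripper":1},{"rotation":[0,0,1.05],"travel":[256,-721,0],"gripper":1},{"rotation":[0,0,1.05],"travel":[256,-721,0],"gripper":1},{"rotation":[0,0,1.05],"travel":[256,-721,0],"gripper":1},{"rotation":[0,0,1.05],"travel":[256,-721,0],"gripper":1},{"rotation":[0,0,1.05],"travel":[256,-721,0],"gripper":1}]'
python3 - <<'E'
from h import *
from scipy.optimize import least_squares
c=grab('wrist');cv2.imwrite('pics/w3.png',c['p'][:,:,::-1]);np.savez('w3.npz',**c)
s=monitor.sense();print(s['tcp_pos'],s['eef_rot'],s['q'])
P=cloud(c,285,355,268,330)
D=P[P[:,2]>np.percentile(P[:,2],98)-9]
f=least_squares(lambda x:np.linalg.norm(D-x,axis=1)-15.4,D.mean(0)-[0,0,8],loss='soft_l1')
print('punch centre',f.x,np.percentile(P[:,2],99.5))
E
```

```text
rot [0.005 0.005 1.044] travel [ 257.9 -721.5    2.4]
clock: 5.05
tcp_pos: [0.5578, -0.3857, 0.1659]
eef_rot: [179.9, -0.1, 139.8]
wrist_force: [0.2, 0.9, -1.7]
gripper_width: 0.0284
finger_force: 59.6
[ 0.5577695  -0.38597773  0.16612601] [ 1.79957520e+02 -4.88995618e-02  1.39804314e+02] [ 18.9515248   30.97755136  17.82951677  92.08709424 -10.68878135
  58.65735814  89.78681626]
punch centre [ 555.98021599 -384.30292603  189.62914134] 202.80270444848585
```

View pics/w3.png

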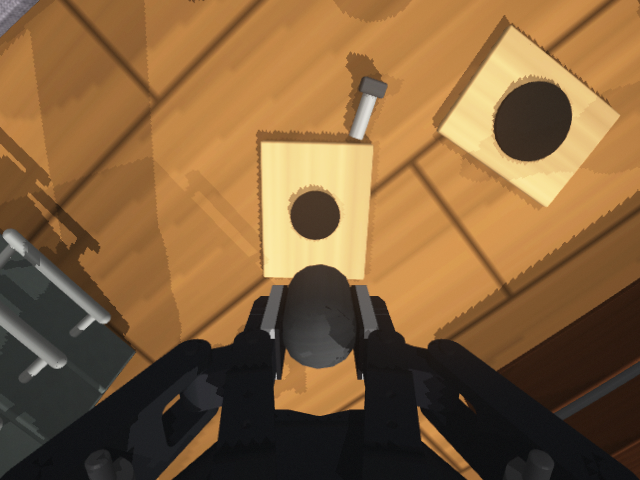

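The punch is held over the punch pad, seen at (315,215). The disc pad is at (533,120).

```bash
cat >> h.py <<'E'
def pad(c,u,v,h,thr=60):
    m=np.zeros((480,640),np.uint8);m[v-h:v+h,u-h:u+h]=(c['p'].max(2)<thr)[v-h:v+h,u-h:u+h]
    return rect(c,cv2.morphologyEx(m,cv2.MORPH_OPEN,np.ones((3,3))),.012)
E
python3 - <<'E'
from h import *
c=load('w3.npz')
a=pad(c,315,215,40);print(a,pad(c,533,120,52))
s=monitor.sense();t=s['tcp_pos']*1000
# wrist-frame error
d=np.array([a[5]-555.98,a[6]+384.3]);print('shift',d)
go(t[0]+d[0],t[1]+d[1],15,139.8)
E
```

```text
Traceback (most recent call last):
  File "h.py", line 48, in pad
    return rect(c,cv2.morphologyEx(m,cv2.MORPH_OPEN,np.ones((3,3))),.012)
  File "h.py", line 21, in rect
    k=max(cs,key=cv2.contourArea);w=cast(c,k[:,0],z)*1000
ValueError: max() iterable argument is empty
```

```bash
sed -i 's/thr=60/thr=110/' h.py
python3 - <<'E'
from h import *
c=load('w3.npz');print(c['p'][215,315],c['p'][170,315],c['p'][120,533])
a=pad(c,315,215,40);print(a,pad(c,533,120,52))
s=monitor.sense();t=s['tcp_pos']*1000
d=np.array([a[5]-555.98,a[6]+384.3]);print('shift',d)
go(t[0]+d[0],t[1]+d[1],15,139.8)
E
```

```text
[74 56 42] [248 224 152] [55 44 35]
[ 556.2 -389.    42.9   42.5  -40.2  556.3 -389.3] [ 611.1 -199.5   65.5   62.9   50.5  611.3 -199.6]
shift [ 0.32 -5.  ]
rot [ 0.001 -0.001  0.   ] travel [ -3.6  -3.7 151.1]
```

```bash
python3 -m handwheel '[{"rotation":[0,0,0],"travel":[-3.5,-3.5,40],"gripper":1},{"rotation":[0,0,0],"travel":[-3.5,-3.5,80],"gripper":1},{"rotation":[0,0,0],"travel":[-3.5,-3.5,120],"gripper":1},{"rotation":[0,0,0],"travel":[-3.5,-3.5,140],"gripper":1},{"rotation":[0,0,0],"travel":[-3.5,-3.5,146],"gripper":1},{"rotation":[0,0,0],"travel":[-3.5,-3.5,149],"gripper":1},{"rotation":[0,0,0],"travel":[-3.5,-3.5,151],"gripper":1},{"rotation":[0,0,0],"travel":[-3.5,-3.5,151],"gripper":1},{"rotation":[0,0,0],"travel":[-3.5,-3.5,151],"gripper":1}]'
```

```text
clock: 6.0
tcp_pos: [0.5585, -0.3931, 0.0167]
eef_rot: [180.0, 0.1, 139.7]
wrist_force: [0.6, 0.4, -1.3]
gripper_width: 0.0286
finger_force: 59.6
```

Run:
```python
from h import *
from scipy.optimize import least_squares
c=grab('wrist')
s=monitor.sense();print(s['tcp_pos'],s['eef_rot'],s['wrist_force'])
P=cloud(c,285,355,268,330)
D=P[P[:,2]>np.percentile(P[:,2],98)-9]
f=least_squares(lambda x:np.linalg.norm(D-x,axis=1)-15.4,D.mean(0)-[0,0,8],loss='soft_l1')
print('punch centre',f.x,np.percentile(P[:,2],99.5))
go(558.1,-391,14.5,139.8)
```

```text
[ 0.55830789 -0.39307297  0.01645889] [1.79977191e+02 1.08562220e-01 1.39677167e+02] [ 0.43488737  0.06882256 -1.76228836]
punch centre [ 556.65813098 -391.78937169   40.47886399] 53.5138637711206
rot [ 0.     0.002 -0.002] travel [1.5 1.4 2. ]
```

```bash
python3 -m handwheel '[{"rotation":[0,0,0],"travel":[1.5,1.5,-1],"gripper":1},{"rotation":[0,0,0],"travel":[1.5,1.5,-1],"gripper":1},{"rotation":[0,0,0],"travel":[1.5,1.5,2],"gripper":1},{"rotation":[0,0,0],"travel":[1.5,1.5,2],"gripper":1},{"rotation":[0,0,0],"travel":[1.5,1.5,2],"gripper":0},{"rotation":[0,0,0],"travel":[1.5,1.5,2],"gripper":0},{"rotation":[0,0,0],"travel":[1.5,1.5,2],"gripper":0},{"rotation":[0,0,0],"travel":[1.5,1.5,2],"gripper":0},{"rotation":[0,0,0],"travel":[1.5,1.5,-20],"gripper":0},{"rotation":[0,0,0],"travel":[1.5,1.5,-60],"gripper":0},{"rotation":[0,0,0],"travel":[1.5,1.5,-110],"gripper":0},{"rotation":[0,0,0],"travel":[1.5,1.5,-160],"gripper":0},{"rotation":[0,0,0],"travel":[1.5,1.5,-160],"gripper":0},{"rotation":[0,0,0],"travel":[1.5,1.5,-160],"gripper":0}]'
python3 - <<'E'
from h import *
from scipy.optimize import least_squares
c=grab('wrist');np.savez('w4.npz',**c)
for n,c,w in(('w',c,None),('t',grab('top'),None)):
    uv=np.int32(proj(c,[[.5567,-.3885,.045]])[0]);r=35 if n=='w' else 15
    P=cloud(c,max(uv[0]-r,0),uv[0]+r,uv[1]-r,uv[1]+r);D=P[P[:,2]>44]
    f=least_squares(lambda x:np.linalg.norm(D-x,axis=1)-15.4,[557,-389,38.6],loss='soft_l1')
    print(n,uv,f.x,np.percentile(P[:,2],99.5),prect(P,40,60))
s=monitor.sense();print(s['tcp_pos'],s['q'][6],s['gripper_width'])
go(554.7,378.1,170,19)
E
```

```text
clock: 7.45
tcp_pos: [0.5581, -0.391, 0.1767]
eef_rot: [180.0, 0.2, 139.7]
wrist_force: [0.2, -0.8, -1.5]
gripper_width: 0.0857
finger_force: 0.0
w [320 217] [ 555.65548581 -389.11069258   39.69286505] 54.687581275728114 [ 555.3 -388.4   29.    27.7   21.4   51.4 1005. ]
t [494 257] [ 557.38079046 -381.67894925   65.65023643] 251.55357200116705 [ 554.9 -384.9   27.6   26.9   89.9   49.5  119. ]
[ 0.55675049 -0.38978343  0.17358299] 89.94728011960119 0.0853330926163901
rot [ 1.000e-03 -3.000e-03 -1.035e+00] travel [498.4 584.2   5. ]
```

```bash
python3 -m handwheel '[{"rotation":[0,0,-0.1],"travel":[32,37,5],"gripper":0},{"rotation":[0,0,-0.2],"travel":[64,74,5],"gripper":0},{"rotation":[0,0,-0.3],"travel":[96,111,5],"gripper":0},{"rotation":[0,0,-0.4],"travel":[128,148,5],"gripper":0},{"rotation":[0,0,-0.5],"travel":[160,185,5],"gripper":0},{"rotation":[0,0,-0.6],"travel":[192,222,5],"gripper":0},{"rotation":[0,0,-0.7],"travel":[224,260,5],"gripper":0},{"rotation":[0,0,-0.8],"travel":[256,297,5],"gripper":0},{"rotation":[0,0,-0.9],"travel":[288,335,5],"gripper":0},{"rotation":[0,0,-1.0],"travel":[320,372,5],"gripper":0},{"rotation":[0,0,-1.035],"travel":[352,410,5],"gripper":0},{"rotation":[0,0,-1.035],"travel":[384,447,5],"gripper":0},{"rotation":[0,0,-1.035],"travel":[416,485,5],"gripper":0},{"rotation":[0,0,-1.035],"travel":[448,523,5],"gripper":0},{"rotation":[0,0,-1.035],"travel":[480,560,5],"gripper":0},{"rotation":[0,0,-1.035],"travel":[498,584,5],"gripper":0},{"rotation":[0,0,-1.035],"travel":[498,584,5],"gripper":0},{"rotation":[0,0,-1.035],"travel":[498,584,5],"gripper":0},{"rotation":[0,0,-1.035],"travel":[498,584,5],"gripper":0},{"rotation":[0,0,-1.035],"travel":[498,584,5],"gripper":0}]'
python3 - <<'E'
from h import *
c=grab('wrist')
uv=np.int32(proj(c,[[.5547,.3781,.067]])[0])
P=cloud(c,uv[0]-55,uv[0]+55,uv[1]-75,min(uv[1]+75,290));print('link',prect(P,63,71),'bar',prect(P,39,47))
s=monitor.sense();print(s['tcp_pos'],s['eef_rot'],s['q'][6])
go(554.7,378.3,46,19)
t=load('top0.npz')
E
```

```text
clock: 9.55
tcp_pos: [0.5563, 0.3746, 0.1698]
eef_rot: [-179.9, -0.1, -161.2]
wrist_force: [0.9, 0.2, -0.0]
gripper_width: 0.0858
finger_force: 0.0
link [ 554.9  378.4   58.7   26.    18.3   67.6 2502. ] bar [ 555.7  382.2  100.6   38.1   24.7   43.6 2336. ]
[0.55636548 0.37494037 0.17012392] [-1.79953563e+02 -2.64637932e-02 -1.61172593e+02] 68.83112138027059
rot [-0.001 -0.    -0.003] travel [  0.4   3.8 124.1]
```

```bash
python3 -m handwheel '[{"rotation":[0,0,0],"travel":[0,2,45],"gripper":0},{"rotation":[0,0,0],"travel":[0,2,90],"gripper":0},{"rotation":[0,0,0],"travel":[0,2,115],"gripper":0},{"rotation":[0,0,0],"travel":[0,2,124],"gripper":0},{"rotation":[0,0,0],"travel":[0,2,124],"gripper":0},{"rotation":[0,0,0],"travel":[0,2,124],"gripper":1},{"rotation":[0,0,0],"travel":[0,2,124],"gripper":1},{"rotation":[0,0,0],"travel":[0,2,124],"gripper":1},{"rotation":[0,0,0],"travel":[0,2,124],"gripper":1},{"rotation":[0,0,0],"travel":[0,2,124],"gripper":1},{"rotation":[0,0,0],"travel":[0,2,124],"gripper":1},{"rotation":[0,0,0],"travel":[0,2,124],"gripper":1},{"rotation":[0,0,0],"travel":[0,2,115],"gripper":1},{"rotation":[0,0,0],"travel":[0,2,80],"gripper":1},{"rotation":[0,0,0],"travel":[0,2,40],"gripper":1},{"rotation":[0,0,0],"travel":[0,2,0],"gripper":1},{"rotation":[0,0,0],"travel":[0,2,0],"gripper":1},{"rotation":[0,0,0],"travel":[0,2,0],"gripper":1},{"rotation":[0,0,0],"travel":[0,2,0],"gripper":1}]'
python3 - <<'E'
from h import *
c=grab('wrist');np.savez('w5.npz',**c);cv2.imwrite('pics/w5.png',c['p'][:,:,::-1])
s=monitor.sense();print(s['tcp_pos'],s['eef_rot'],s['q'][6],s['gripper_width'])
go(458.6,3.6,170,-43.6)
E
```

```text
clock: 11.5
tcp_pos: [0.5539, 0.3779, 0.1683]
eef_rot: [-179.9, -0.2, -161.0]
wrist_force: [-0.8, 0.8, -3.3]
gripper_width: 0.0249
finger_force: 59.5
[0.55384692 0.37783077 0.16796562] [-179.9205668    -0.2459385  -161.01751295] 68.64445303569894 0.02497568799017981
rot [-0.004 -0.003  1.092] travel [ 211.8 -322.9   -0.7]
```

View pics/w5.png

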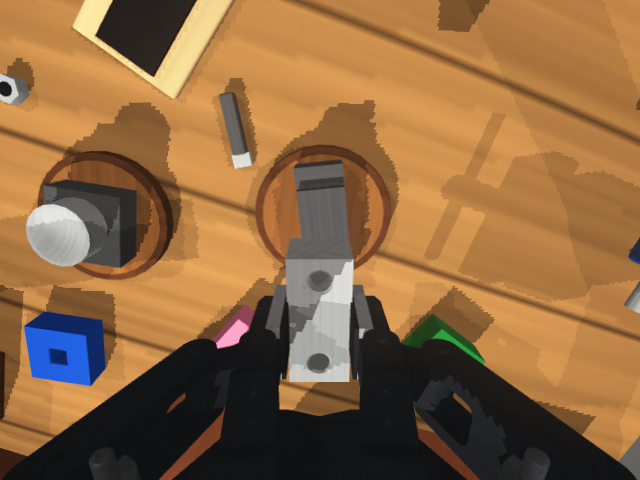

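The link is gripped across its width, with its top face spanning (287–352, 258–382).

```bash
python3 -m handwheel '[{"rotation":[0,0,0.12],"travel":[24,-36,0],"gripper":1},{"rotation":[0,0,0.24],"travel":[48,-72,0],"gripper":1},{"rotation":[0,0,0.36],"travel":[72,-108,0],"gripper":1},{"rotation":[0,0,0.48],"travel":[95,-144,0],"gripper":1},{"rotation":[0,0,0.60],"travel":[119,-180,0],"gripper":1},{"rotation":[0,0,0.72],"travel":[142,-216,0],"gripper":1},{"rotation":[0,0,0.84],"travel":[166,-253,0],"gripper":1},{"rotation":[0,0,0.96],"travel":[190,-289,0],"gripper":1},{"rotation":[0,0,1.09],"travel":[205,-313,0],"gripper":1},{"rotation":[0,0,1.09],"travel":[212,-323,0],"gripper":1},{"rotation":[0,0,1.09],"travel":[212,-323,0],"gripper":1},{"rotation":[0,0,1.09],"travel":[212,-323,0],"gripper":1},{"rotation":[0,0,1.09],"travel":[212,-323,0],"gripper":1},{"rotation":[0,0,1.09],"travel":[212,-323,0],"gripper":1},{"rotation":[0,0,1.09],"travel":[212,-323,0],"gripper":1},{"rotation":[0,0,1.09],"travel":[212,-323,0],"gripper":1}]'
python3 - <<'E'
from h import *
c=grab('wrist');np.savez('w6.npz',**c);cv2.imwrite('pics/w6.png',c['p'][:,:,::-1])
s=monitor.sense();t=s['tcp_pos']*1000;print(t,s['eef_rot'],s['q'])
P=cloud(c,270,372,245,385);P=P[P[:,2]>170];z=np.percentile(P[:,2],50);o=prect(P,z-4,z+4);print('link',o)
uv=np.int32(proj(c,[[.4586,.0036,.012]])[0]);print(uv)
print('top pixel',c['p'][uv[1],uv[0]]);a=pad(c,*uv,65);print('pad',a)
E
```

```text
clock: 13.15
tcp_pos: [0.4598, 0.0049, 0.1702]
eef_rot: [180.0, -0.0, 136.6]
wrist_force: [-0.4, -0.8, -2.1]
gripper_width: 0.0248
finger_force: 59.7
[459.75158641   4.74408203 170.24219818] [ 1.79999608e+02 -6.21000235e-03  1.36566211e+02] [-17.58756099  10.78227892  13.33955474 120.59428636  -3.28714435
  48.95839335  44.25077964]
link [ 4.597e+02  6.100e+00  5.990e+01  4.150e+01 -4.090e+01  1.903e+02
  7.849e+03]
[317 212]
top pixel [58 46 36]
pad [463.6   1.3  79.1  59.6 -43.4 464.   -2. ]
```

View pics/w6.png

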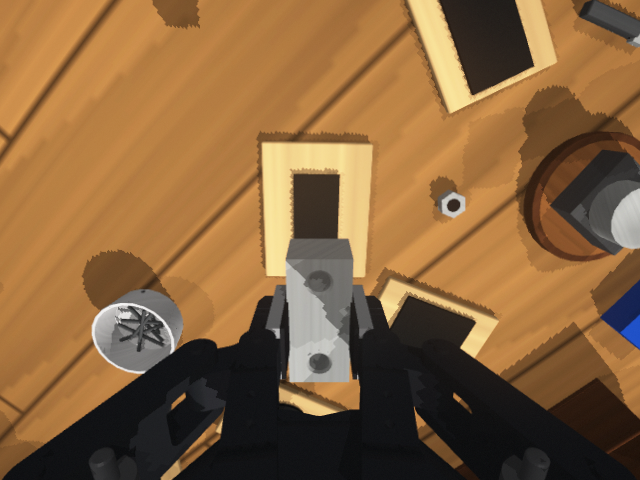

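The link is held at (320,320), with the visible part of its pad above it. The pad's far corners are at (293,174) and (340,175).

Run:
```python
from h import *
c=load('w6.npz')
hsv=cv2.cvtColor(c['p'],cv2.COLOR_RGB2HSV)
m=np.zeros((480,640),bool);m[150:236,270:360]=(c['p'].max(2)<110)[150:236,270:360]
k=max(cv2.findContours(m.astype(np.uint8),0,cv2.CHAIN_APPROX_NONE)[0],key=cv2.contourArea)[:,0]
w=cast(c,k,.012)*1000;(x,y),wh,t=cv2.minAreaRect(np.float32(w));box=cv2.boxPoints(((x,y),wh,t))
u=np.array([np.cos(np.radians(136.4)),np.sin(np.radians(136.4))]);print('partial pad',x,y,wh,t)
for uu in(u,):
    pr=w@uu;n=np.array([-uu[1],uu[0]]);qr=w@n
    print('along',pr.min(),pr.max(),'across',qr.min(),qr.max())
P=cloud(c,285,356,245,392);P=P[(P[:,2]>187)&(P[:,2]<194)]
n=np.array([-u[1],u[0]])
print('link along',np.percentile(P[:,:2]@u,[.5,99.5]),'across',np.percentile(P[:,:2]@n,[.5,99.5]))
t=np.array([459.75,4.74]);print('tcp',t@u,t@n, 'pad by top',np.array([458.65,3.6])@u,np.array([458.65,3.6])@n)
# link edge yaw: use left/right grey limits per row
```

```text
partial pad 452.89837646484375 7.193004608154297 (39.56790542602539, 55.50636291503906) 46.59383773803711
along -350.83562764524754 -295.2100584145027 across -337.30706544790013 -297.7181213590155
link along [-357.47307839 -299.55317462] across [-333.36920908 -307.55218941]
tcp -329.6692166585687 -320.48515985568775 pad by top -329.6587938908461 -318.90102243553974
```

```bash
python3 -m handwheel '[{"rotation":[0,0,0],"travel":[-2,-1,45],"gripper":1},{"rotation":[0,0,0],"travel":[-2,-1,90],"gripper":1},{"rotation":[0,0,0],"travel":[-2,-1,125],"gripper":1},{"rotation":[0,0,0],"travel":[-2,-1,142],"gripper":1},{"rotation":[0,0,0],"travel":[-2,-1,142],"gripper":1},{"rotation":[0,0,0],"travel":[-2,-1,142],"gripper":1},{"rotation":[0,0,0],"travel":[-2,-1,142],"gripper":1}]'
cat > lk.py <<'E'
from h import *
c=grab('wrist');np.savez('w7.npz',**c)
s=monitor.sense();t=s['tcp_pos']*1000;print(t,s['eef_rot'],s['wrist_force'])
u=np.array([np.cos(np.radians(136.4)),np.sin(np.radians(136.4))]);n=np.array([-u[1],u[0]])
P=cloud(c,280,360,245,392);zt=t[2]+20;P=P[(P[:,2]>zt-4)&(P[:,2]<zt+4)]
a=np.percentile(P[:,:2]@u,[.5,99.5]);b=np.percentile(P[:,:2]@n,[.5,99.5])
print('link along',a,a.mean(),'across',b,b.mean(),'tcp',t[:2]@u,t[:2]@n)
print('tool shift to pad  x',-330.3-a.mean(),' y',-(-318.2-b.mean()))
E
python3 lk.py
```

```text
clock: 13.9
tcp_pos: [0.4618, 0.0025, 0.0295]
eef_rot: [179.9, 0.1, 136.5]
wrist_force: [0.9, -0.8, -1.9]
gripper_width: 0.0249
finger_force: 59.5
[461.73542512   2.476422    29.59832866] [1.79858725e+02 1.07280749e-01 1.36526370e+02] [ 0.6063638  -0.23013788 -2.45811079]
link along [-360.59670065 -302.63237518] -331.61453791663223 across [-334.65527382 -305.98201262] -320.31864321801197 tcp -332.6680132912295 -320.215128330066
tool shift to pad  x 1.3145379166322186  y -2.1186432180119823
```

```bash
python3 -m handwheel '[{"rotation":[0,0,0],"travel":[1,-2,0],"gripper":1},{"rotation":[0,0,0],"travel":[1,-2,6],"gripper":1},{"rotation":[0,0,0],"travel":[1,-2,11],"gripper":1},{"rotation":[0,0,0],"travel":[1,-2,12],"gripper":1},{"rotation":[0,0,0],"travel":[1,-2,12],"gripper":1},{"rotation":[0,0,0],"travel":[1,-2,12],"gripper":1}]'
python3 lk.py
```

```text
clock: 14.55
tcp_pos: [0.4583, 0.0017, 0.0165]
eef_rot: [180.0, -0.0, 136.5]
wrist_force: [-2.5, -0.4, 5.0]
gripper_width: 0.025
finger_force: 60.6
[458.30712107   1.64541716  16.54647697] [ 1.79997494e+02 -2.62242320e-02  1.36525959e+02] [-2.31624846  0.48505491  5.09645153]
link along [-358.66050158 -300.71541869] -329.6879601344997 across [-331.78319112 -302.86869276] -317.32594193529656 tcp -330.75840914555823 -317.2491125329743
tool shift to pad  x -0.6120398655003214  y 0.8740580647034335
```

```bash
python3 -m handwheel '[{"rotation":[0,0,0],"travel":[0,0,0],"gripper":0},{"rotation":[0,0,0],"travel":[0,0,0],"gripper":0},{"rotation":[0,0,0],"travel":[0,0,0],"gripper":0},{"rotation":[0,0,0],"travel":[0,0,0],"gripper":0},{"rotation":[0,0,0],"travel":[0,0,-20],"gripper":0},{"rotation":[0,0,0],"travel":[0,0,-60],"gripper":0},{"rotation":[0,0,0],"travel":[0,0,-110],"gripper":0},{"rotation":[0,0,0],"travel":[0,0,-152],"gripper":0},{"rotation":[0,0,0],"travel":[0,0,-152],"gripper":0},{"rotation":[0,0,0],"travel":[0,0,-152],"gripper":0}]'
python3 - <<'E'
from h import *
c=grab('wrist');np.savez('w8.npz',**c)
uv=np.int32(proj(c,[[.4586,.0036,.036]])[0]);P=cloud(c,uv[0]-60,uv[0]+60,uv[1]-75,uv[1]+75);print('link',prect(P,31,40))
m=np.zeros((480,640),np.uint8);w=(slice(uv[1]-75,uv[1]+75),slice(uv[0]-60,uv[0]+60))
h=cv2.cvtColor(c['p'],cv2.COLOR_RGB2HSV);m[w]=(h[...,1]>75)[w]&(c['p'].max(2)>130)[w];
cv2.imwrite('pics/w8.png',cv2.resize(c['p'][uv[1]-75:uv[1]+75,uv[0]-60:uv[0]+60,::-1],None,fx=4,fy=4))
go(555.7,382.3,170,24.7)
E
```

```text
clock: 15.6
tcp_pos: [0.4587, 0.0017, 0.1691]
eef_rot: [179.9, 0.1, 136.5]
wrist_force: [-1.0, 0.3, -0.2]
gripper_width: 0.0855
finger_force: 0.0
link [ 4.574e+02  1.800e+00  5.880e+01  2.600e+01 -4.370e+01  3.660e+01
  2.072e+03]
rot [ 0.00e+00 -1.00e-03 -1.19e+00] travel [190.7 343.7  -2.2]
```

View pics/w8.png

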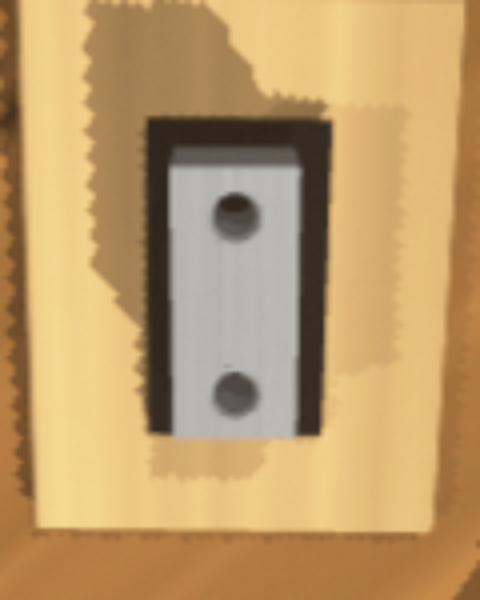

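The link sits aligned and laterally centred on its pad. The pad's ends are at crop rows 118 and 434, and the link's top-face ends are at rows 166 and 437.

Run:
```python
from h import *
c=load('w8.npz');uv=np.int32(proj(c,[[.4586,.0036,.036]])[0]);o=uv-[60,75]
u=np.array([np.cos(np.radians(136.4)),np.sin(np.radians(136.4))])
p=cast(c,np.array([[237,118],[237,434]])/4+o,.012)*1000@u;l=cast(c,np.array([[237,166],[237,437]])/4+o,.036)*1000@u
n=np.array([-u[1],u[0]])
print(p,p.mean(),l,l.mean());print(np.array([457.4,1.8])@u)
p=cast(c,np.array([[148,300],[327,300]])/4+o,.012)*1000@n;l=cast(c,np.array([[171,300],[299,300]])/4+o,.036)*1000@n
print(p,p.mean(),l,l.mean())
```

```text
[-295.38777539 -368.03919527] -331.7134853280554 [-301.29229196 -359.26692172] -330.2796068391361
-329.99489424277346
[-298.15757755 -338.11376845] -318.13567299913825 [-304.38675495 -330.67300145] -317.5298782029579
```

```bash
python3 -m handwheel '[{"rotation":[0,0,-0.12],"travel":[20,36,0],"gripper":0},{"rotation":[0,0,-0.24],"travel":[40,72,0],"gripper":0},{"rotation":[0,0,-0.36],"travel":[60,108,0],"gripper":0},{"rotation":[0,0,-0.48],"travel":[80,144,0],"gripper":0},{"rotation":[0,0,-0.60],"travel":[100,180,0],"gripper":0},{"rotation":[0,0,-0.72],"travel":[120,216,0],"gripper":0},{"rotation":[0,0,-0.84],"travel":[140,252,0],"gripper":0},{"rotation":[0,0,-0.96],"travel":[160,288,0],"gripper":0},{"rotation":[0,0,-1.08],"travel":[180,324,0],"gripper":0},{"rotation":[0,0,-1.19],"travel":[191,344,0],"gripper":0},{"rotation":[0,0,-1.19],"travel":[191,344,0],"gripper":0},{"rotation":[0,0,-1.19],"travel":[191,344,0],"gripper":0},{"rotation":[0,0,-1.19],"travel":[191,344,0],"gripper":0},{"rotation":[0,0,-1.19],"travel":[191,344,0],"gripper":0},{"rotation":[0,0,-1.19],"travel":[191,344,0],"gripper":0}]'
python3 - <<'E'
from h import *
c=grab('wrist')
uv=np.int32(proj(c,[[.5557,.3823,.043]])[0])
P=cloud(c,uv[0]-65,uv[0]+65,uv[1]-85,min(uv[1]+85,300));print('bar',prect(P,39,47))
s=monitor.sense();print(s['tcp_pos'],s['eef_rot'],s['q'][6])
go(555.7,382.3,19,24.7)
E
```

```text
clock: 17.15
tcp_pos: [0.5566, 0.3815, 0.1684]
eef_rot: [-180.0, -0.0, -155.4]
wrist_force: [0.2, 0.5, 0.2]
gripper_width: 0.0852
finger_force: 0.0
bar [ 555.7  382.2  100.4   38.1   24.6   43.6 4959. ]
[0.55656271 0.38178957 0.16852398] [-1.79986349e+02  6.97978398e-03 -1.55361763e+02] 73.94695593626085
rot [-0.     0.    -0.001] travel [  0.6   0.9 149.5]
```

```bash
python3 -m handwheel '[{"rotation":[0,0,0],"travel":[0.5,0.5,45],"gripper":0},{"rotation":[0,0,0],"travel":[0.5,0.5,90],"gripper":0},{"rotation":[0,0,0],"travel":[0.5,0.5,130],"gripper":0},{"rotation":[0,0,0],"travel":[0.5,0.5,149],"gripper":0},{"rotation":[0,0,0],"travel":[0.5,0.5,149],"gripper":0},{"rotation":[0,0,0],"travel":[0.5,0.5,149],"gripper":1},{"rotation":[0,0,0],"travel":[0.5,0.5,149],"gripper":1},{"rotation":[0,0,0],"travel":[0.5,0.5,149],"gripper":1},{"rotation":[0,0,0],"travel":[0.5,0.5,149],"gripper":1},{"rotation":[0,0,0],"travel":[0.5,0.5,149],"gripper":1},{"rotation":[0,0,0],"travel":[0.5,0.5,149],"gripper":1},{"rotation":[0,0,0],"travel":[0.5,0.5,140],"gripper":1},{"rotation":[0,0,0],"travel":[0.5,0.5,110],"gripper":1},{"rotation":[0,0,0],"travel":[0.5,0.5,70],"gripper":1},{"rotation":[0,0,0],"travel":[0.5,0.5,30],"gripper":1},{"rotation":[0,0,0],"travel":[0.5,0.5,0],"gripper":1},{"rotation":[0,0,0],"travel":[0.5,0.5,0],"gripper":1},{"rotation":[0,0,0],"travel":[0.5,0.5,0],"gripper":1}]'
python3 - <<'E'
from h import *
c=grab('wrist')
s=monitor.sense();t=s['tcp_pos']*1000;print(t,s['eef_rot'],s['wrist_force'])
P=cloud(c,250,390,200,420);z=t[2]-19+43;P=P[(P[:,2]>z-6)&(P[:,2]<z+6)];print('bar',prect(P,0,999))
go(427.8,208,170,-17.4)
E
```

```text
clock: 19.0
tcp_pos: [0.5546, 0.3821, 0.1668]
eef_rot: [-180.0, -0.2, -155.3]
wrist_force: [-0.6, -0.1, -8.5]
gripper_width: 0.0367
finger_force: 63.1
[553.91478514 381.48258175 165.29711773] [-179.93174703   -0.3209209  -155.28637304] [ 0.34673355  0.34089473 -8.39920773]
bar [5.5060e+02 3.8000e+02 9.9700e+01 5.6000e+01 1.2900e+01 1.8890e+02
 1.8647e+04]
rot [-0.003 -0.005  0.735] travel [ 187.1 -104.9   -3.5]
```

```bash
python3 -m handwheel '[{"rotation":[0,0,0.13],"travel":[38,-21,-5],"gripper":1},{"rotation":[0,0,0.26],"travel":[76,-42,-5],"gripper":1},{"rotation":[0,0,0.39],"travel":[114,-64,-5],"gripper":1},{"rotation":[0,0,0.52],"travel":[152,-85,-5],"gripper":1},{"rotation":[0,0,0.65],"travel":[175,-98,-5],"gripper":1},{"rotation":[0,0,0.735],"travel":[187,-105,-5],"gripper":1},{"rotation":[0,0,0.735],"travel":[187,-105,-5],"gripper":1},{"rotation":[0,0,0.735],"travel":[187,-105,-5],"gripper":1},{"rotation":[0,0,0.735],"travel":[187,-105,-5],"gripper":1},{"rotation":[0,0,0.735],"travel":[187,-105,-5],"gripper":1},{"rotation":[0,0,0.735],"travel":[187,-105,-5],"gripper":1},{"rotation":[0,0,0.735],"travel":[187,-105,-5],"gripper":1}]'
python3 - <<'E'
from h import *
c=grab('wrist');np.savez('w9.npz',**c);cv2.imwrite('pics/w9.png',c['p'][:,:,::-1])
s=monitor.sense();t=s['tcp_pos']*1000;print(t,s['eef_rot'])
go(427.8,208,170,-17.4)
E
```

```text
clock: 20.25
tcp_pos: [0.4299, 0.2096, 0.1732]
eef_rot: [-180.0, -0.0, 162.6]
wrist_force: [1.2, -0.8, -7.7]
gripper_width: 0.037
finger_force: 63.2
[429.88213009 209.50217403 173.21576453] [ 1.79998144e+02 -4.95552763e-03  1.62613793e+02]
rot [ 0. -0.  0.] travel [ 1.5 -2.1  3.2]
```

View pics/w9.png

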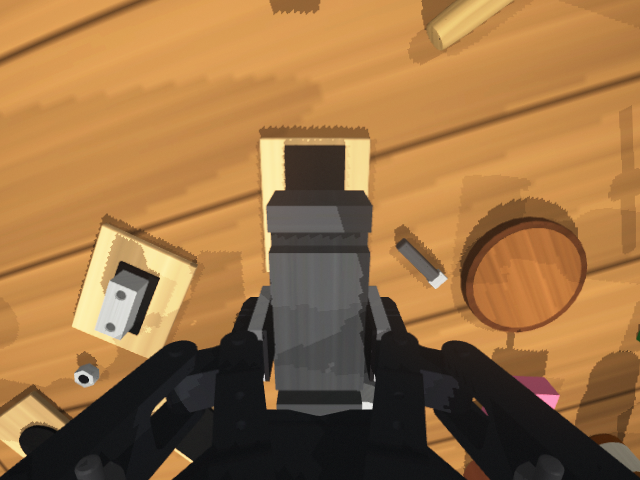

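The bar is held with its far top edge at about row 207, columns 268–372. The bar pad's far end shows at row 146, columns 285–345.

```bash
cat > bk.py <<'E'
from h import *
import sys
c=load(sys.argv[1]);tz=float(sys.argv[2])
th=np.radians(162.6);u=np.array([np.cos(th),np.sin(th)]);n=np.array([-u[1],u[0]])
P=cloud(c,255,385,180,300);zt=np.median(P[(P[:,2]>tz+15)&(P[:,2]<tz+32)][:,2]);Q=P[abs(P[:,2]-zt)<3];Q=Q[Q[:,:2]@u>(Q[:,:2]@u).max()-30]
a=np.percentile(Q[:,:2]@u,99.7)-50;b=np.percentile(Q[:,:2]@n,[.5,99.5]);print('top',zt,'bar along',a,'across',b,b.mean())
if len(sys.argv)>3:
    m=np.zeros((480,640),np.uint8);m[130:186,270:365]=(c['p'].max(2)<110)[130:186,270:365]
    k=max(cv2.findContours(m,0,cv2.CHAIN_APPROX_NONE)[0],key=cv2.contourArea)[:,0];w=cast(c,k,.012)*1000
    print('pad along',(w@u).max()-57,'across',(w@n).min(),(w@n).max(),((w@n).min()+(w@n).max())/2)
t=np.array([427.8,208]);print('pad by top',t@u,t@n)
E
python3 bk.py w9.npz 173.2 1
```

```text
top 195.33027980522132 bar along -346.08975117178653 across [-347.15192724 -309.86470919] -328.5083182147988
pad along -345.9791565860047 across -350.1805203864279 -298.6398995985063 -324.4102099924671
pad by top -346.02352774999713 -326.4116392585396
```

```bash
python3 -m handwheel '[{"rotation":[0,0,0],"travel":[-0.5,-1.5,45],"gripper":1},{"rotation":[0,0,0],"travel":[-0.5,-1.5,90],"gripper":1},{"rotation":[0,0,0],"travel":[-0.5,-1.5,125],"gripper":1},{"rotation":[0,0,0],"travel":[-0.5,-1.5,142],"gripper":1},{"rotation":[0,0,0],"travel":[-0.5,-1.5,142],"gripper":1},{"rotation":[0,0,0],"travel":[-0.5,-1.5,142],"gripper":1},{"rotation":[0,0,0],"travel":[-0.5,-1.5,142],"gripper":1},{"rotation":[0,0,0],"travel":[-0.5,-1.5,142],"gripper":1}]'
python3 - <<'E'
from h import *
c=grab('wrist');np.savez('w10.npz',**c);print(monitor.sense()['tcp_pos'],monitor.sense()['eef_rot'])
E
python3 bk.py w10.npz 28
```

```text
clock: 21.1
tcp_pos: [0.4309, 0.2084, 0.0327]
eef_rot: [179.9, 0.1, 162.6]
wrist_force: [0.8, 0.4, -8.2]
gripper_width: 0.0367
finger_force: 63.1
[0.4307069  0.20826177 0.0325546 ] [1.79875535e+02 1.02496692e-01 1.62590525e+02]
top 54.681930636112725 bar along -347.3704589271006 across [-346.26131896 -309.01403251] -327.6376757357034
pad by top -346.02352774999713 -326.4116392585396
```

```bash
python3 -m handwheel '[{"rotation":[0,0,0],"travel":[1,-2,0],"gripper":1},{"rotation":[0,0,0],"travel":[1,-2,6],"gripper":1},{"rotation":[0,0,0],"travel":[1,-2,11],"gripper":1},{"rotation":[0,0,0],"travel":[1,-2,12],"gripper":1},{"rotation":[0,0,0],"travel":[1,-2,12],"gripper":1},{"rotation":[0,0,0],"travel":[1,-2,12],"gripper":1},{"rotation":[0,0,0],"travel":[1,-2,12],"gripper":1}]'
python3 - <<'E'
from h import *
c=grab('wrist');np.savez('w10.npz',**c);print(monitor.sense()['tcp_pos'],monitor.sense()['eef_rot'])
E
python3 bk.py w10.npz 15
```

```text
clock: 21.85
tcp_pos: [0.4284, 0.2062, 0.0193]
eef_rot: [180.0, 0.0, 162.6]
wrist_force: [-0.5, 0.4, -8.1]
gripper_width: 0.0364
finger_force: 63.3
[0.42842151 0.20621711 0.01938171] [1.79982289e+02 1.24345897e-02 1.62594210e+02]
top 41.34634090268718 bar along -345.6724023153518 across [-343.51789744 -306.21878951] -324.8683434768707
pad by top -346.02352774999713 -326.4116392585396
```

```bash
python3 -m handwheel '[{"rotation":[0,0,0],"travel":[0,0,2],"gripper":1},{"rotation":[0,0,0],"travel":[0,0,2],"gripper":1},{"rotation":[0,0,0],"travel":[0,0,2],"gripper":0},{"rotation":[0,0,0],"travel":[0,0,2],"gripper":0},{"rotation":[0,0,0],"travel":[0,0,2],"gripper":0},{"rotation":[0,0,0],"travel":[0,0,2],"gripper":0},{"rotation":[0,0,0],"travel":[0,0,-20],"gripper":0},{"rotation":[0,0,0],"travel":[0,0,-60],"gripper":0},{"rotation":[0,0,0],"travel":[0,0,-110],"gripper":0},{"rotation":[0,0,0],"travel":[0,0,-150],"gripper":0},{"rotation":[0,0,0],"travel":[0,0,-150],"gripper":0},{"rotation":[0,0,0],"travel":[0,0,-150],"gripper":0}]'
python3 - <<'E'
from h import *
c=grab('wrist');np.savez('w11.npz',**c)
uv=np.int32(proj(c,[[.4278,.208,.04]])[0]);P=cloud(c,uv[0]-60,uv[0]+60,uv[1]-90,min(uv[1]+90,310));o=prect(P,36,44);print('bar',o)
th=np.radians(162.6);u=np.array([np.cos(th),np.sin(th)]);n=np.array([-u[1],u[0]]);print(o[:2]@u,o[:2]@n)
cv2.imwrite('pics/w11.png',cv2.resize(c['p'][uv[1]-85:uv[1]+65,uv[0]-60:uv[0]+60,::-1],None,fx=4,fy=4));print(uv)
s=monitor.sense();print(s['q'])
go(619.6,191.5,170,10)
E
```

```text
clock: 23.1
tcp_pos: [0.4286, 0.2063, 0.17]
eef_rot: [179.9, 0.1, 162.6]
wrist_force: [-0.0, 0.1, -0.3]
gripper_width: 0.0855
finger_force: 0.0
bar [ 426.9  206.4  100.2   38.1  -17.5   40.6 4824. ]
-345.6431767219422 -324.61571801988305
[320 219]
[-33.7626717   12.32038356   3.42215508 118.43036728  -0.96989259
  49.32352858  42.81060978]
rot [-0.    -0.001 -0.478] travel [-187.4   43.7   -1.4]
```

View pics/w11.png

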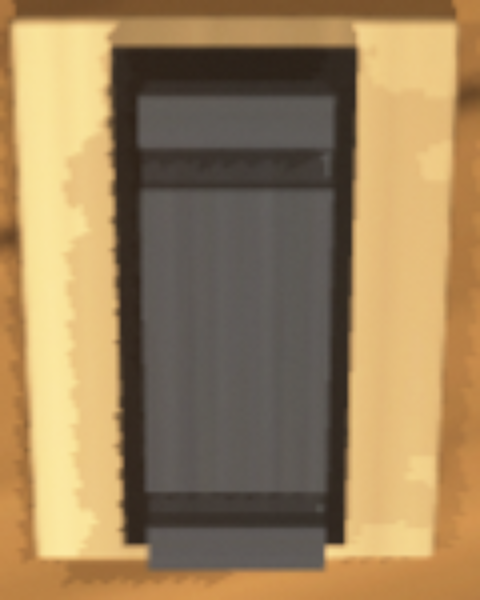

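The bar is parked aligned and centred on its pad. The next piece is the disc.

```bash
python3 -m handwheel '[{"rotation":[0,0,-0.12],"travel":[-40,9,0],"gripper":0},{"rotation":[0,0,-0.24],"travel":[-80,18,0],"gripper":0},{"rotation":[0,0,-0.36],"travel":[-120,28,0],"gripper":0},{"rotation":[0,0,-0.478],"travel":[-160,37,0],"gripper":0},{"rotation":[0,0,-0.478],"travel":[-187,44,0],"gripper":0},{"rotation":[0,0,-0.478],"travel":[-187,44,0],"gripper":0},{"rotation":[0,0,-0.478],"travel":[-187,44,0],"gripper":0},{"rotation":[0,0,-0.478],"travel":[-187,44,0],"gripper":0},{"rotation":[0,0,-0.478],"travel":[-187,44,0],"gripper":0},{"rotation":[0,0,-0.478],"travel":[-187,44,0],"gripper":0},{"rotation":[0,0,-0.478],"travel":[-187,44,0],"gripper":0}]'
python3 - <<'E'
from h import *
c=grab('wrist')
uv=np.int32(proj(c,[[.6197,.1914,.067]])[0])
P=cloud(c,uv[0]-75,uv[0]+75,uv[1]-85,min(uv[1]+75,295));print('disc',prect(P,64,71),'sq',prect(P,40,47),uv)
s=monitor.sense();print(s['tcp_pos'],s['eef_rot'],s['q'][6])
go(619.6,191.4,46,10)
E
```

```text
clock: 24.25
tcp_pos: [0.6194, 0.1925, 0.1696]
eef_rot: [180.0, 0.0, -170.0]
wrist_force: [0.9, -0.4, 0.3]
gripper_width: 0.0855
finger_force: 0.0
disc [ 619.9  190.5   49.7   48.8   12.6   66.9 2559. ] sq [ 619.8  194.6   62.6   62.1    9.6   43.6 2181. ] [317 232]
[0.61954004 0.19239071 0.16962453] [ 1.79989607e+02  1.93712319e-02 -1.69991859e+02] 79.65246201287552
rot [0. 0. 0.] travel [  0.2  -1.  123.6]
```

```bash
python3 -m handwheel '[{"rotation":[0,0,0],"travel":[0,-1,45],"gripper":0},{"rotation":[0,0,0],"travel":[0,-1,85],"gripper":0},{"rotation":[0,0,0],"travel":[0,-1,112],"gripper":0},{"rotation":[0,0,0],"travel":[0,-1,123],"gripper":0},{"rotation":[0,0,0],"travel":[0,-1,123],"gripper":0},{"rotation":[0,0,0],"travel":[0,-1,123],"gripper":1},{"rotation":[0,0,0],"travel":[0,-1,123],"gripper":1},{"rotation":[0,0,0],"travel":[0,-1,123],"gripper":1},{"rotation":[0,0,0],"travel":[0,-1,123],"gripper":1},{"rotation":[0,0,0],"travel":[0,-1,123],"gripper":1},{"rotation":[0,0,0],"travel":[0,-1,123],"gripper":1},{"rotation":[0,0,0],"travel":[0,-1,115],"gripper":1},{"rotation":[0,0,0],"travel":[0,-1,80],"gripper":1},{"rotation":[0,0,0],"travel":[0,-1,40],"gripper":1},{"rotation":[0,0,0],"travel":[0,-1,0],"gripper":1},{"rotation":[0,0,0],"travel":[0,-1,0],"gripper":1},{"rotation":[0,0,0],"travel":[0,-1,0],"gripper":1},{"rotation":[0,0,0],"travel":[0,-1,0],"gripper":1}]'
python3 - <<'E'
from h import *
c=grab('wrist');np.savez('w12.npz',**c)
uv=np.int32(proj(c,[[.6197,.195,.043]])[0])
P=cloud(c,uv[0]-75,uv[0]+75,uv[1]-85,min(uv[1]+75,265));print('sq',prect(P,40,47),uv)
s=monitor.sense();t=s['tcp_pos']*1000;print(t,s['eef_rot'],s['q'][6],s['gripper_width'])
P=cloud(c,270,370,245,375);P=P[abs(P[:,2]-t[2]-21)<4];print('disc',prect(P,0,999))
go(611.4,-198.3,170,150)
E
```

```text
clock: 26.1
tcp_pos: [0.6184, 0.1907, 0.1674]
eef_rot: [-180.0, -0.2, -170.0]
wrist_force: [0.2, 0.8, -3.8]
gripper_width: 0.0483
finger_force: 63.1
sq [ 619.3  194.6   62.1   61.9  -80.6   43.6 4439. ] [323 226]
[618.40313686 190.70256754 167.04396584] [-179.96002597   -0.25627918 -170.0099909 ] 79.75671611029084 0.04760540776038011
disc [ 617.6  191.3   51.4   41.9    7.7  185.8 5433. ]
rot [-0.002 -0.004  0.698] travel [  74.4 -381.9   -2.4]
```

```bash
python3 -m handwheel '[{"rotation":[0,0,0.1],"travel":[9,-47,-3],"gripper":1},{"rotation":[0,0,0.2],"travel":[18,-94,-3],"gripper":1},{"rotation":[0,0,0.3],"travel":[27,-141,-3],"gripper":1},{"rotation":[0,0,0.4],"travel":[37,-188,-3],"gripper":1},{"rotation":[0,0,0.5],"travel":[46,-235,-3],"gripper":1},{"rotation":[0,0,0.6],"travel":[55,-282,-3],"gripper":1},{"rotation":[0,0,0.698],"travel":[64,-328,-3],"gripper":1},{"rotation":[0,0,0.698],"travel":[70,-360,-3],"gripper":1},{"rotation":[0,0,0.698],"travel":[74,-382,-3],"gripper":1},{"rotation":[0,0,0.698],"travel":[74,-382,-3],"gripper":1},{"rotation":[0,0,0.698],"travel":[74,-382,-3],"gripper":1},{"rotation":[0,0,0.698],"travel":[74,-382,-3],"gripper":1},{"rotation":[0,0,0.698],"travel":[74,-382,-3],"gripper":1},{"rotation":[0,0,0.698],"travel":[74,-382,-3],"gripper":1},{"rotation":[0,0,0.698],"travel":[74,-382,-3],"gripper":1}]'
python3 - <<'E'
from h import *
c=grab('wrist');np.savez('w13.npz',**c);cv2.imwrite('pics/w13.png',c['p'][:,:,::-1])
s=monitor.sense();t=s['tcp_pos']*1000;print(t,s['eef_rot'],s['q'][6],s['gripper_width'])
go(611.4,-198.3,170,150)
E
```

```text
clock: 27.65
tcp_pos: [0.6135, -0.1971, 0.1723]
eef_rot: [180.0, -0.0, 150.1]
wrist_force: [1.1, 0.2, -2.8]
gripper_width: 0.0482
finger_force: 63.1
[ 613.46960542 -197.31635032  172.32006279] [ 1.79989141e+02 -2.28296093e-03  1.50036173e+02] 81.16522171520562 0.04734696164724393
rot [ 0.    -0.     0.001] travel [ 1.3 -1.9  2.3]
```

View pics/w13.png

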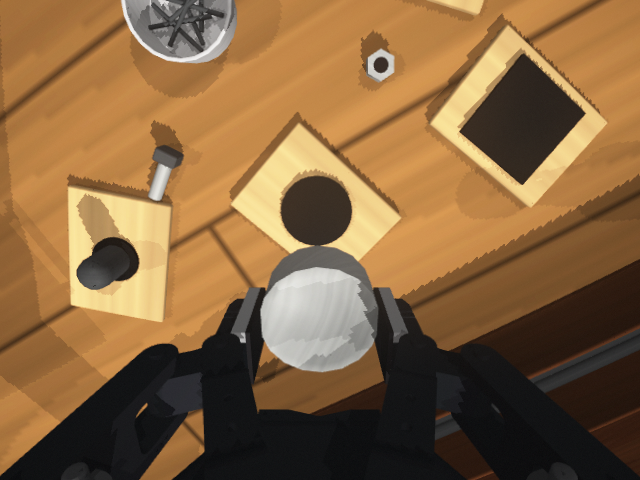

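The disc is held at (319,318) and the disc pad is visible at (316,210). The square pad is at (523,120), and the punch is standing on its own pad.

```bash
cat > dk.py <<'E'
from h import *
import sys
c=load(sys.argv[1]);tz=float(sys.argv[2])
P=cloud(c,255,385,235,385);z=P[(P[:,2]>tz+12)&(P[:,2]<tz+27)][:,2];zt=np.percentile(z,60)
h=cv2.cvtColor(c['p'],cv2.COLOR_RGB2HSV);m=np.zeros((480,640),np.uint8)
w=(slice(262,380),slice(258,382));m[w]=((c['p'].min(2)>int(sys.argv[3]))&(h[...,1]<40))[w]
m=cv2.morphologyEx(m,cv2.MORPH_OPEN,np.ones((5,5)));k=max(cv2.findContours(m,0,cv2.CHAIN_APPROX_NONE)[0],key=cv2.contourArea)[:,0]
w=cast(c,k,zt/1000)*1000;print('top z',zt,'disc',cv2.minEnclosingCircle(np.float32(w)))
Q=P[abs(P[:,2]-zt)<2.5];print('depth disc x,y range',prect(Q,0,999),Q[:,:2].min(0),Q[:,:2].max(0))
E
python3 dk.py w13.npz 172.3 140;python3 - <<'E'
from h import *
c=load('w13.npz');print('pad',pad(c,316,207,40));print('sqpad',pad(c,523,120,72))
E
```

```text
top z 190.42048820142952 disc ((612.9680786132812, -196.89791870117188), 25.06068992614746)
depth disc x,y range [ 612.5 -196.1   52.2   50.2  -78.5  190.6 7445. ] [ 587.15052311 -223.09951016] [ 637.62281123 -168.51045183]
pad [ 611.8 -199.5   64.    62.8  -10.5  611.6 -199.2]
sqpad [630.6  -9.2  77.4  77.1  24.1 630.6  -9.2]
```

```bash
python3 -m handwheel '[{"rotation":[0,0,0],"travel":[0,-1,45],"gripper":1},{"rotation":[0,0,0],"travel":[0,-1,90],"gripper":1},{"rotation":[0,0,0],"travel":[0,-1,125],"gripper":1},{"rotation":[0,0,0],"travel":[0,-1,140],"gripper":1},{"rotation":[0,0,0],"travel":[0,-1,140],"gripper":1},{"rotation":[0,0,0],"travel":[0,-1,140],"gripper":1},{"rotation":[0,0,0],"travel":[0,-1,140],"gripper":1},{"rotation":[0,0,0],"travel":[0,-1,140],"gripper":1}]'
python3 - <<'E'
from h import *
c=grab('wrist');np.savez('w14.npz',**c);print(monitor.sense()['tcp_pos'],monitor.sense()['eef_rot'])
E
python3 dk.py w14.npz 32 140
```

```text
clock: 28.5
tcp_pos: [0.6143, -0.1992, 0.0344]
eef_rot: [179.9, 0.2, 150.0]
wrist_force: [0.3, 0.3, -2.7]
gripper_width: 0.0478
finger_force: 63.1
[ 0.61395273 -0.19903138  0.03403677] [1.79943948e+02 1.65535247e-01 1.49989919e+02]
top z 52.394542756391466 disc ((613.5380249023438, -199.0192108154297), 25.05424690246582)
depth disc x,y range [ 613.  -198.5   53.    50.    19.4   52.6 7604. ] [ 587.95557248 -225.37154495] [ 638.17752413 -170.40331255]
```

```bash
python3 -m handwheel '[{"rotation":[0,0,0],"travel":[1,-0.5,0],"gripper":1},{"rotation":[0,0,0],"travel":[1,-0.5,7],"gripper":1},{"rotation":[0,0,0],"travel":[1,-0.5,12],"gripper":1},{"rotation":[0,0,0],"travel":[1,-0.5,13],"gripper":1},{"rotation":[0,0,0],"travel":[1,-0.5,13],"gripper":1},{"rotation":[0,0,0],"travel":[1,-0.5,13],"gripper":1},{"rotation":[0,0,0],"travel":[1,-0.5,13],"gripper":1}]'
python3 - <<'E'
from h import *
c=grab('wrist');np.savez('w14.npz',**c);print(monitor.sense()['tcp_pos'],monitor.sense()['eef_rot'])
E
python3 dk.py w14.npz 18 140
```

```text
clock: 29.25
tcp_pos: [0.6119, -0.1987, 0.0194]
eef_rot: [180.0, 0.0, 150.0]
wrist_force: [-0.4, 0.5, -2.4]
gripper_width: 0.0475
finger_force: 63.1
[ 0.61191316 -0.19871784  0.01942853] [1.79993112e+02 1.90260273e-02 1.49989106e+02]
top z 37.458136418803065 disc ((611.1984252929688, -198.56809997558594), 24.969881057739258)
depth disc x,y range [ 610.9 -197.6   52.4   50.4  -79.    37.6 7543. ] [ 585.60571339 -224.63457952] [ 635.92121251 -170.09159352]
```

```bash
python3 -m handwheel '[{"rotation":[0,0,0],"travel":[0,0,1.5],"gripper":1},{"rotation":[0,0,0],"travel":[0,0,1.5],"gripper":1},{"rotation":[0,0,0],"travel":[0,0,1.5],"gripper":0},{"rotation":[0,0,0],"travel":[0,0,1.5],"gripper":0},{"rotation":[0,0,0],"travel":[0,0,1.5],"gripper":0},{"rotation":[0,0,0],"travel":[0,0,1.5],"gripper":0},{"rotation":[0,0,0],"travel":[0,0,-20],"gripper":0},{"rotation":[0,0,0],"travel":[0,0,-60],"gripper":0},{"rotation":[0,0,0],"travel":[0,0,-110],"gripper":0},{"rotation":[0,0,0],"travel":[0,0,-150],"gripper":0},{"rotation":[0,0,0],"travel":[0,0,-150],"gripper":0},{"rotation":[0,0,0],"travel":[0,0,-150],"gripper":0},{"rotation":[0,0,0],"travel":[0,0,-150],"gripper":0}]'
python3 - <<'E'
from h import *
c=grab('wrist');np.savez('w15.npz',**c)
uv=np.int32(proj(c,[[.6115,-.199,.036]])[0]);P=cloud(c,uv[0]-60,uv[0]+60,uv[1]-60,uv[1]+60);print('disc',prect(P,32,40))
s=monitor.sense();print(s['q'][6])
go(619.4,194.6,170,9.6)
E
```

```text
clock: 30.6
tcp_pos: [0.6108, -0.1982, 0.1679]
eef_rot: [-180.0, -0.1, 150.0]
wrist_force: [0.0, -0.2, -1.1]
gripper_width: 0.0854
finger_force: 0.0
disc [ 610.2 -198.5   50.    48.6  -29.3   35.5 2494. ]
81.40683920692955
rot [ 0.    -0.003 -0.691] travel [188.8 344.5  -2.1]
```

```bash
python3 -m handwheel '[{"rotation":[0,0,-0.1],"travel":[22,41,0],"gripper":0},{"rotation":[0,0,-0.2],"travel":[44,82,0],"gripper":0},{"rotation":[0,0,-0.3],"travel":[67,123,0],"gripper":0},{"rotation":[0,0,-0.4],"travel":[90,164,0],"gripper":0},{"rotation":[0,0,-0.5],"travel":[113,205,0],"gripper":0},{"rotation":[0,0,-0.6],"travel":[136,247,0],"gripper":0},{"rotation":[0,0,-0.691],"travel":[158,288,0],"gripper":0},{"rotation":[0,0,-0.691],"travel":[180,328,0],"gripper":0},{"rotation":[0,0,-0.691],"travel":[189,344.5,0],"gripper":0},{"rotation":[0,0,-0.691],"travel":[189,344.5,0],"gripper":0},{"rotation":[0,0,-0.691],"travel":[189,344.5,0],"gripper":0},{"rotation":[0,0,-0.691],"travel":[189,344.5,0],"gripper":0},{"rotation":[0,0,-0.691],"travel":[189,344.5,0],"gripper":0},{"rotation":[0,0,-0.691],"travel":[189,344.5,0],"gripper":0},{"rotation":[0,0,-0.691],"travel":[189,344.5,0],"gripper":0}]'
python3 - <<'E'
from h import *
c=grab('wrist')
uv=np.int32(proj(c,[[.6194,.1946,.043]])[0])
P=cloud(c,uv[0]-75,uv[0]+75,uv[1]-85,min(uv[1]+75,295));print('sq',prect(P,40,47),uv)
s=monitor.sense();print(s['tcp_pos'],s['eef_rot'],s['q'][6])
go(619.3,194.6,19,9.5)
E
```

```text
clock: 32.15
tcp_pos: [0.6206, 0.1933, 0.1695]
eef_rot: [-180.0, 0.0, -170.5]
wrist_force: [-0.0, 0.2, 0.5]
gripper_width: 0.0855
finger_force: 0.0
sq [ 619.8  194.7   62.8   62.1    9.3   43.6 5365. ] [320 221]
[0.62050289 0.19356873 0.16940715] [ 1.79998499e+02  8.32030170e-03 -1.70469627e+02] 79.23191368940182
rot [0.    0.    0.001] travel [  1.    1.2 150.4]
```

```bash
python3 -m handwheel '[{"rotation":[0,0,0],"travel":[0.5,1,45],"gripper":0},{"rotation":[0,0,0],"travel":[0.5,1,90],"gripper":0},{"rotation":[0,0,0],"travel":[0.5,1,130],"gripper":0},{"rotation":[0,0,0],"travel":[0.5,1,150],"gripper":0},{"rotation":[0,0,0],"travel":[0.5,1,157],"gripper":0},{"rotation":[0,0,0],"travel":[0.5,1,157],"gripper":0},{"rotation":[0,0,0],"travel":[0.5,1,157],"gripper":1},{"rotation":[0,0,0],"travel":[0.5,1,157],"gripper":1},{"rotation":[0,0,0],"travel":[0.5,1,157],"gripper":1},{"rotation":[0,0,0],"travel":[0.5,1,157],"gripper":1},{"rotation":[0,0,0],"travel":[0.5,1,157],"gripper":1},{"rotation":[0,0,0],"travel":[0.5,1,150],"gripper":1},{"rotation":[0,0,0],"travel":[0.5,1,120],"gripper":1},{"rotation":[0,0,0],"travel":[0.5,1,80],"gripper":1},{"rotation":[0,0,0],"travel":[0.5,1,40],"gripper":1},{"rotation":[0,0,0],"travel":[0.5,1,0],"gripper":1},{"rotation":[0,0,0],"travel":[0.5,1,0],"gripper":1},{"rotation":[0,0,0],"travel":[0.5,1,0],"gripper":1}]'
python3 - <<'E'
from h import *
c=grab('wrist')
s=monitor.sense();t=s['tcp_pos']*1000;print(t,s['eef_rot'],s['q'][6],s['gripper_width'])
go(630.6,-8,170,-66);go(630.6,-8,170,24)
E
```

```text
clock: 34.0
tcp_pos: [0.6185, 0.1948, 0.1684]
eef_rot: [-180.0, -0.1, -170.4]
wrist_force: [-0.3, -0.6, -9.2]
gripper_width: 0.061
finger_force: 70.0
[617.43752668 194.42613817 166.61769669] [-179.95161022   -0.31527155 -170.40701093] 79.14206622526243 0.06094972793653929
rot [-0.004 -0.004  1.319] travel [  20.8 -201.8   -3.1]
rot [-0.    -0.006 -0.251] travel [  20.8 -201.8   -3.1]
```

```bash
python3 -m handwheel '[{"rotation":[0,0,-0.06],"travel":[5,-45,-4],"gripper":1},{"rotation":[0,0,-0.12],"travel":[10,-90,-4],"gripper":1},{"rotation":[0,0,-0.18],"travel":[15,-135,-4],"gripper":1},{"rotation":[0,0,-0.251],"travel":[19,-180,-4],"gripper":1},{"rotation":[0,0,-0.251],"travel":[21,-202,-4],"gripper":1},{"rotation":[0,0,-0.251],"travel":[21,-202,-4],"gripper":1},{"rotation":[0,0,-0.251],"travel":[21,-202,-4],"gripper":1},{"rotation":[0,0,-0.251],"travel":[21,-202,-4],"gripper":1},{"rotation":[0,0,-0.251],"travel":[21,-202,-4],"gripper":1},{"rotation":[0,0,-0.251],"travel":[21,-202,-4],"gripper":1},{"rotation":[0,0,-0.251],"travel":[21,-202,-4],"gripper":1}]'
python3 - <<'E'
from h import *
c=grab('wrist');np.savez('w16.npz',**c);cv2.imwrite('pics/w16.png',c['p'][:,:,::-1])
s=monitor.sense();t=s['tcp_pos']*1000;print(t,s['eef_rot'],s['q'][6],s['gripper_width'])
go(630.6,-8,170,24)
E
```

```text
clock: 35.15
tcp_pos: [0.6325, -0.0068, 0.1732]
eef_rot: [180.0, -0.0, -156.0]
wrist_force: [0.4, -0.6, -8.0]
gripper_width: 0.061
finger_force: 70.1
[632.60453146  -7.01051876 173.29440879] [ 1.79993098e+02  2.58335933e-03 -1.55986717e+02] 111.13970564785856 0.060688942180425365
rot [0. 0. 0.] travel [ 2.2 -0.1  3.3]
```

View pics/w16.png

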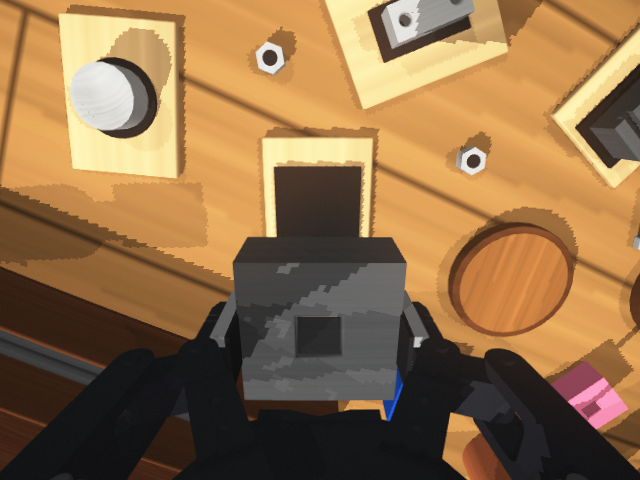

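The square is held with its top face at (233–407, 263–400). The square pad's far edge is at row 167, columns 275–362.

```bash
cat > sk.py <<'E'
from h import *
import sys
c=load(sys.argv[1]);tz=float(sys.argv[2])
th=np.radians(204);u=np.array([np.cos(th),np.sin(th)]);n=np.array([-u[1],u[0]])
P=cloud(c,220,420,235,405);zt=np.median(P[(P[:,2]>tz+20)&(P[:,2]<tz+40)][:,2]);Q=P[abs(P[:,2]-zt)<3]
pr=Q[:,:2]@u;F=Q[pr>pr.max()-25];b=np.percentile(F[:,:2]@n,[.5,99.5])
print('top',zt,'along',np.percentile(pr,99.7)-31,pr.min(),'across',b,b.mean())
if len(sys.argv)>3:
    m=np.zeros((480,640),np.uint8);m[150:232,264:371]=(c['p'].max(2)<110)[150:232,264:371]
    k=max(cv2.findContours(m,0,cv2.CHAIN_APPROX_NONE)[0],key=cv2.contourArea)[:,0];w=cast(c,k,.012)*1000
    print('pad along',(w@u).max()-38,'across',(w@n).min(),(w@n).max(),((w@n).min()+(w@n).max())/2)
for t in([630.65,-6.5],[630.6,-9.2]):print('pad',np.array(t)@u,np.array(t)@n)
E
python3 sk.py w16.npz 173.3 1
```

```text
top 202.23980809995868 along -573.5764315050251 -605.6296536650835 across [228.58652664 298.07538537] 263.33095600755576
pad along -573.1571639986541 across 227.0311311184581 302.41294441399174 264.7220377662249
pad -573.4836546823135 262.4465094304303
pad -572.3397884731268 264.89274533391153
```

```bash
cat >> sk.py <<'E'
F=Q[(pr>pr.max()-9)];b=np.percentile(F[:,:2]@n,[.5,99.5]);print('far strip across',b,b.mean())
E
python3 sk.py w16.npz 173.3 | tail -1; python3 -m handwheel '[{"rotation":[0,0,0],"travel":[-1,0,45],"gripper":1},{"rotation":[0,0,0],"travel":[-1,0,90],"gripper":1},{"rotation":[0,0,0],"travel":[-1,0,125],"gripper":1},{"rotation":[0,0,0],"travel":[-1,0,143],"gripper":1},{"rotation":[0,0,0],"travel":[-1,0,148],"gripper":1},{"rotation":[0,0,0],"travel":[-1,0,148],"gripper":1},{"rotation":[0,0,0],"travel":[-1,0,148],"gripper":1},{"rotation":[0,0,0],"travel":[-1,0,148],"gripper":1}]'
python3 - <<'E'
from h import *
c=grab('wrist');np.savez('w17.npz',**c);print(monitor.sense()['tcp_pos'],monitor.sense()['eef_rot'])
E
python3 sk.py w17.npz 26
```

```text
far strip across [232.7384838  293.93806665] 263.3382752277311
clock: 36.0
tcp_pos: [0.6351, -0.0071, 0.0272]
eef_rot: [-179.9, 0.2, -156.0]
wrist_force: [-0.3, -0.1, -8.5]
gripper_width: 0.0603
finger_force: 70.0
[ 0.63480868 -0.00712862  0.02699394] [-1.79937290e+02  1.68132808e-01 -1.56041883e+02]
top 56.23003900731766 along -575.5822148873674 -607.6754352262324 across [229.96700286 299.38657719] 264.67679002498113
pad -573.4836546823135 262.4465094304303
pad -572.3397884731268 264.89274533391153
far strip across [233.9858511  295.13125521] 264.5585531565892
```

```bash
python3 -m handwheel '[{"rotation":[0,0,0],"travel":[1.5,0,0],"gripper":1},{"rotation":[0,0,0],"travel":[1.5,0,7],"gripper":1},{"rotation":[0,0,0],"travel":[1.5,0,12],"gripper":1},{"rotation":[0,0,0],"travel":[1.5,0,13],"gripper":1},{"rotation":[0,0,0],"travel":[1.5,0,13],"gripper":1},{"rotation":[0,0,0],"travel":[1.5,0,13],"gripper":1},{"rotation":[0,0,0],"travel":[1.5,0,13],"gripper":1}]'
python3 - <<'E'
from h import *
c=grab('wrist');np.savez('w17.npz',**c);print(monitor.sense()['tcp_pos'],monitor.sense()['eef_rot'])
E
python3 sk.py w17.npz 12
```

```text
clock: 36.75
tcp_pos: [0.6322, -0.0077, 0.0122]
eef_rot: [180.0, 0.0, -156.0]
wrist_force: [0.5, 0.7, -7.7]
gripper_width: 0.0608
finger_force: 70.3
[ 0.63228009 -0.00773444  0.01221841] [ 1.79997235e+02  7.79140383e-03 -1.56033906e+02]
top 41.24563087378033 along -572.8280914509979 -605.3841204420829 across [229.37715721 298.58267836] 263.9799177883386
pad -573.4836546823135 262.4465094304303
pad -572.3397884731268 264.89274533391153
far strip across [233.4433433  294.59041336] 264.0168783317716
```

```bash
python3 -m handwheel '[{"rotation":[0,0,0],"travel":[0,0,1.5],"gripper":1},{"rotation":[0,0,0],"travel":[0,0,1.5],"gripper":1},{"rotation":[0,0,0],"travel":[0,0,1.5],"gripper":0},{"rotation":[0,0,0],"travel":[0,0,1.5],"gripper":0},{"rotation":[0,0,0],"travel":[0,0,1.5],"gripper":0},{"rotation":[0,0,0],"travel":[0,0,1.5],"gripper":0},{"rotation":[0,0,0],"travel":[0,0,-20],"gripper":0},{"rotation":[0,0,0],"travel":[0,0,-60],"gripper":0},{"rotation":[0,0,0],"travel":[0,0,-110],"gripper":0},{"rotation":[0,0,0],"travel":[0,0,-150],"gripper":0},{"rotation":[0,0,0],"travel":[0,-48,-160],"gripper":0},{"rotation":[0,0,0],"travel":[0,-48,-160],"gripper":0},{"rotation":[0,0,0],"travel":[0,0,-160],"gripper":0},{"rotation":[0,0,0],"travel":[0,0,-160],"gripper":0},{"rotation":[0,0,0],"travel":[0,0,-160],"gripper":0}]'
python3 - <<'E'
from h import *
c=grab('wrist');cv2.imwrite('pics/w18.png',c['p'][:,:,::-1])
uv=np.int32(proj(c,[[.6306,-.008,.04]])[0]);P=cloud(c,uv[0]-65,uv[0]+65,uv[1]-70,uv[1]+70);print('sq',prect(P,36,44))
print(monitor.sense()['tcp_pos'])
t=grab('top');cv2.imwrite('pics/top2.png',cv2.resize(t['p'][180:350,210:530,::-1],None,fx=2.5,fy=2.5))
s=grab('side');cv2.imwrite('pics/side2.png',s['p'][:,:,::-1])
E
```

```text
clock: 38.3
tcp_pos: [0.6318, -0.0063, 0.1722]
eef_rot: [180.0, -0.0, -155.9]
wrist_force: [0.3, -0.4, -0.1]
gripper_width: 0.0852
finger_force: 0.0
sq [ 631.2   -8.7   62.5   62.1   23.7   40.6 5208. ]
[ 0.63213643 -0.00785373  0.17215122]
```

View pics/w18.png

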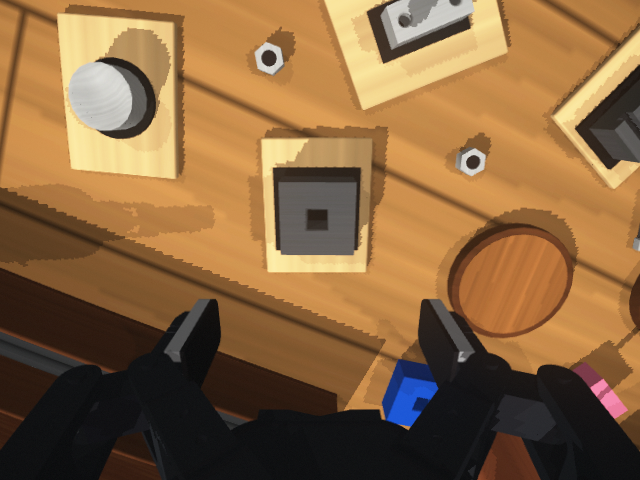

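View pics/side2.png

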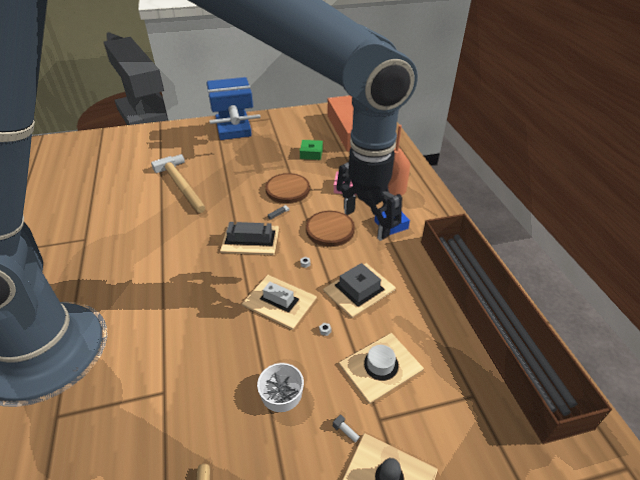

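The wrist view shows the square aligned on its pad at (317,215). The side view shows every tool on its own pad and the punch upright at (390,468).

```bash
python3 -c "
from plant import env
print(env.job_done())"
```

```text
the job is handed in; nothing more can be done
None
```

All five tools stand upright on their own pads, each measured within about 1.5 mm of centre, and the job was handed in at about 38 s; the hand-in returned no verdict.

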